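Load the revolving desk organiser

ROBOT

A 6-joint arm with a two-finger parallel gripper is mounted at the origin on a cart in front of the work surface, level with it; the furniture and walls round the work are solid. World frame = base frame: x ahead of the robot, y to its left, z up, the work surface at z = 0. Lengths are in m, angles in rad, forces in N, time in s.
With the tool pointing down it reaches from about 0.3 to 0.75 m from the base axis. Payload 8.5 kg.
Tool frame: the origin (TCP) lies at the very end of the fingers, on their centre line; the grasp point (between the pads) lies 19 mm behind it (grip_point_offset is the distance from the TCP to the grasp point, in m); z points along the fingers, y is the direction in which the jaws open and shut (so a half turn about z gives the same grasp; the last joint's range is limited). The gripper opens to 88 mm and grips with 3 to 60 N. Pads are 18 mm wide; open, the fingers measure 123 mm over their backs; the gripper's body (75 mm by 187 mm) begins 45 mm behind the grasp point.
Start: joints at [-1.464, 0.381, 1.297, -0, 1.464, -0.215], TCP at [0.174, -0.522, 0.239] pointing down, gripper open.
Joint ranges: [-3.11, 3.11], [-0.89, 2.33], [0.22, 2.48], [-1.42, 4.56], [0.17, 2.85], [-2.88, 2.88]. Speed limits (rad/s): [2.39, 2.39, 3.14, 3.14, 3.14, 3.14].

INTERFACE

Orientations are given as a unit quaternion [w, x, y, z].
In Python, from cell import get_state, capture, sign_off, boxes_of, regions_of, grip_point_offset gives the robot as it stands.
- The arm moves only by the shell command python3 -m jog 'ROWS' [FORCE]. ROWS is JSON, a list of rows, each a list of 7 numbers: the shift along the tool's x, y, z in units of 100 mm (1.0 is 100 mm), then the turn, a rotation vector about the tool's x, y, z in units of 180 degrees (1.0 is 180 degrees), then the opening, from 0 (shut) to 1 (fully open). In form: [[x, y, z, ax, ay, az, gripper], ...]. A call has 1 to 8 rows; each row shifts and turns the commanded pose from where the row before left it, along the tool's axes as they then stand; what a row does not reach is not made up. A row lasts 1/12 s, in which the tool goes at most 41.7 mm and 7.16 degrees, less where a joint would pass 70% of its speed; a pose out of reach is approached as far as the arm can. A call with a number of a shift or a turn outside -1 to 1 is refused whole. A call with a gripper value outside its range is refused whole. The fingers move at their own pace and stop on an object; FORCE is the grip in N (left out, the last holds). Time passes only in rows, so rows that do not move let the fingers close. It gives the time, the measured TCP pose, the force and the opening at its end, in the units of the state.
- get_state(): the state, without advancing time (a new reading comes with each control period).
- capture(name): name is "scene" or "top" or "wrist"; returns a dict with "frame" (420x560x3 uint8, blue, green, red), "intrinsics" (3x3 intrinsics, pixels), "rvec" (rotation vector, rad) and "tvec" (3), from world to camera coordinates, as OpenCV has them. Camera axes: x right, y down, z forward; pixel columns grow to the right and rows downward; lengths in m; the calibration is good to about 2 mm. A picture is of the moment at which its call begins. There is no depth.
- sign_off(): hands the job in, once; it reports no verdict.
Trained networks look in a picture, given as the dict that the camera call returned (one of the last four; its "shot" number tells which), for a name from the list of things; names that differ only in an ending like _2 or _b are one class to them, and where a whole thing is asked for, a point or a joint stands for the part that bears it (a point fixed in the world has none). Each returns a list of dicts, best first, with "conf" (0 to 1); they miss things now and then, are a little off and sometimes report something else, mostly with a low value. They report only what shows in the picture. A call takes as long as a camera call. They do not tell look-alikes from the thing itself.
- boxes_of(picture, target): "pixel" ([column, row] in pixels, amid what is visible of it).
- regions_of(picture, target): "region" (420x560 bool, what is visible of it) and "pixel" ([column, row] in pixels, amid what is visible of it).
The state is a dict: "time_s": time; "joint_positions": joint angles; "dq": joint speeds; "joint_efforts": joint torques, N m; "tcp_pos": TCP position; "eef_rot": TCP orientation; "ft_force": force on the tool from outside, world axes, zero at the start; "torque": the same for the moment, N m; "gripper_width": finger opening in m.
Only numpy, scipy, OpenCV 4.12 (cv2) and the standard library are available. Lean on these libraries where they do the work, as an engineer would, in place of code of your own. Each camera call takes 0.05 s, during which the arm holds its last target.

TASK

Load the revolving desk organiser: turn it by its middle handle until the bay with the raised wooden pad lines up with the brass pointer on its foot, and stack all the card boxes there in one square column, each nested on the one below, brass card holders facing outward. When all are stacked, turn the organiser carefully until the two-compartment tray lines up with the pointer, and lay the letter opener from the near side of the desk and the stapler (upright on its base) in the compartments that fit them. Leave it like that, and do not shift the mug or the notebook.

Things in the scene. Friction and masses are not known exactly. Their poses are not given: they have to be found in the camera images.
- front_mark (a point): point of the organiser's fixed foot, 110 mm from the turning axis along the brass pointer (a 14 mm wide tongue sticking out from under the platter), 26 mm above the pad. Its -x axis points outward along the pointer; the turning axis lies 110 mm along its +x. A bay is lined up when its own point stands here within 15 mm
- platter (a joint): turn of the round wooden platter (radius 172 mm, top 26 mm above the pad), rad, counter-clockwise from above positive; 0 with the box bay at the pointer, -2.182 (or 4.101) with the tray there. Turns lightly (about 0.05 N m), stays where it is left; no stop within a full turn either way
- handle (a point): centre (72 mm above the pad) of the brass turning handle on the axis: a bar 60 mm long (its x) x 14 mm thick (its y) x 25 mm high, top 85 mm above the pad, on a 20 mm post; its -x points to the box bay. Turns with the platter. Three low rails (top 48 mm above the pad) start 42 mm from the axis
- box_bay (a point): middle of the box bay on the platter's top, 110 mm from the axis; its -x points outward. A raised wooden pad there, 42 (x) x 74 (y) x 4 mm high, fits the hollow underside of a card box: the lowest box sits with its underside at this height (its centre 18 mm above), each further one 36 mm higher
- tray_bay (a point): middle of the tray bay on the platter's top, 110 mm from the axis. (The third bay holds a fixed square note block, 84 mm wide, top 58 mm above the pad; nothing goes there.)
- opener_slot (a point): centre of the lined floor of the tray's long narrow compartment, 62 mm from the axis, 3 mm above the platter: 228 mm long (its y) x 27 mm wide (its x, pointing outward); side walls, 9 mm above the floor, only along the outer 36 mm at each end, open between for fingers. For the letter opener, grip at either end
- stapler_slot (a point): centre of the lined floor of the tray's shorter, wider compartment, 118 mm from the axis, 3 mm above the platter: 165 mm long (its y) x 47 mm wide (its x, pointing outward); side walls, 9 mm above the floor, only along the outer 36 mm at each end. For the stapler, either way round
- card_box_1_c (a point): centre (18 mm up) of a closed wooden card box, 60 (x) x 92 (y) x 36 mm high to the lid; its front, with a brass card holder, looks along -x. Boxes are all alike, 0.13 to 0.25 kg; grasp across the 60 mm. None if absent today. See its body entry for how boxes nest
- card_box_1: the same box; origin at the middle of its underside. The lid bears a raised panel 42 x 74 mm, 4 mm high; the underside is hollow (48 x 80 mm, 5 mm deep), so a box set on another nests over its panel with 3 mm of play each way and adds 36 mm to the column
- card_box_2_c (a point): centre (18 mm up) of a closed wooden card box, 60 (x) x 92 (y) x 36 mm high to the lid; its front, with a brass card holder, looks along -x. Boxes are all alike, 0.13 to 0.25 kg; grasp across the 60 mm. None if absent today. See its body entry for how boxes nest
- card_box_2: the same box; origin at the middle of its underside. The lid bears a raised panel 42 x 74 mm, 4 mm high; the underside is hollow (48 x 80 mm, 5 mm deep), so a box set on another nests over its panel with 3 mm of play each way and adds 36 mm to the column
- card_box_3_c (a point): centre (18 mm up) of a closed wooden card box, 60 (x) x 92 (y) x 36 mm high to the lid; its front, with a brass card holder, looks along -x. Boxes are all alike, 0.13 to 0.25 kg; grasp across the 60 mm. None if absent today. See its body entry for how boxes nest
- card_box_3: the same box; origin at the middle of its underside. The lid bears a raised panel 42 x 74 mm, 4 mm high; the underside is hollow (48 x 80 mm, 5 mm deep), so a box set on another nests over its panel with 3 mm of play each way and adds 36 mm to the column
- card_box_4_c (a point): centre (18 mm up) of a closed wooden card box, 60 (x) x 92 (y) x 36 mm high to the lid; its front, with a brass card holder, looks along -x. Boxes are all alike, 0.13 to 0.25 kg; grasp across the 60 mm. None if absent today. See its body entry for how boxes nest
- card_box_4: the same box; origin at the middle of its underside. The lid bears a raised panel 42 x 74 mm, 4 mm high; the underside is hollow (48 x 80 mm, 5 mm deep), so a box set on another nests over its panel with 3 mm of play each way and adds 36 mm to the column
- opener_c (a point): letter opener lying flat, 216 (its y) x 17 (its x) x 9 mm thick; this point is its centre, 4.5 mm up. The wooden grip, 9 mm thick, lies 18 to 106 mm along +y; the 2 mm brass blade, 3 mm off the desk, along -y. Grasp the grip across its 17 mm, about 45 mm along +y; 0.06 kg
- letter_opener: the letter opener itself; origin under its centre
- stapler_c (a point): black desk stapler, 153 mm long (its y) x 36 mm wide (its x) x 44 mm high; this point is its centre, 22 mm up. The base is 36 mm wide and 8 mm high; above 26 mm the arm is 24 mm wide, and can be grasped across that in the middle. The arm does not open; 0.3 kg
- desk_stapler: the stapler itself; origin under its centre
- mug: white mug, 84 mm across, 91 mm high, standing on a coaster; origin at its underside; to be left alone
- notebook: black notebook, 148 x 110 x 16 mm, lying flat; origin at its underside; to be left alone
Not all that is in view belongs to the job. Of the things that look like the desk_stapler, the larger one is meant.

How it is judged:
By the outcome, as a careful person would: the job done as asked, in the order asked, and still so for the second after the job is handed in, with the robot touching nothing.
Of card_box_1, card_box_2, card_box_3, card_box_4 only 2 to 4 are there at a start; the rules pass over those that are not, and their reading is None.
At some moment in a run one of letter_opener, desk_stapler, card_box_1, card_box_2, card_box_3, card_box_4 may be knocked a few centimetres aside while the robot is not near it.
Once in a run the grip may slacken for a moment while it holds something.
It also fails if it takes over 210 s, if anything falls off the work surface, if the arm or the gripper's body presses on something with over 40 N, if the wrist force passes 120 N, or if a joint passes its speed limit or range.

## Working session

There is one attempt and no reset: what is moved stays moved. The work goes in short steps, Python scripts to look and compute and a shell command to move; the robot and the scene stay as the last step left them, time stands still between calls to the robot, and variables do not carry over. Pictures are saved under pics/ and viewed, and the job is handed in when it is done.

```bash
ls; mkdir -p pics; python3 - <<'E'
from cell import *
import cv2
s=get_state(); print({k:(v if not hasattr(v,'round') else v) for k,v in s.items()}); print(grip_point_offset)
for n in ['scene','top','wrist']:
    c=capture(n); cv2.imwrite(f'pics/a_{n}.png',c['frame']); print(n,c['intrinsics'],c['rvec'],c['tvec'])
E
```

```text
pics
{'time_s': 0.0, 'joint_positions': array([-1.46430808e+00,  3.81209208e-01,  1.29825958e+00, -6.77233385e-06,
        1.46360223e+00, -2.15306617e-01]), 'dq': array([-0.00044359, -0.00026117, -0.00097685,  0.00118365,  0.00208481,
        0.0014458 ]), 'joint_efforts': array([-1.61710432e-03, -4.37936354e+01, -2.24561155e+01,  7.13119400e-02,
        3.52438213e-02, -1.04278045e-04]), 'tcp_pos': array([ 0.17391041, -0.52148356,  0.23813108]), 'eef_rot': array([-7.38267916e-04,  9.87083580e-01,  1.60204430e-01,  3.68367875e-05]), 'ft_force': array([ 0.56208153, -0.35842807, -0.17717892]), 'torque': array([-0.00411903,  0.03961143,  0.02218334]), 'gripper_width': 0.08801066846667006}
0.0187
scene [[462.26565853   0.         284.32807894]
 [  0.         462.26565853 211.28047445]
 [  0.           0.           1.        ]] [ 1.04455074 -2.54118756  0.90185679] [0.38606371 0.35670518 1.29820219]
top [[508.14355188   0.         270.86466052]
 [  0.         508.14355188 216.51026748]
 [  0.           0.           1.        ]] [ 2.15826068 -2.15998805  0.12045884] [0.00429915 0.58101169 1.60150824]
wrist [[324.84738975   0.         284.2160037 ]
 [  0.         324.84738975 211.92536842]
 [  0.           0.           1.        ]] [-2.33454658  1.68347309  0.26344139] [-0.55029752 -0.04208988  0.38940569]
```

View pics/a_scene.png

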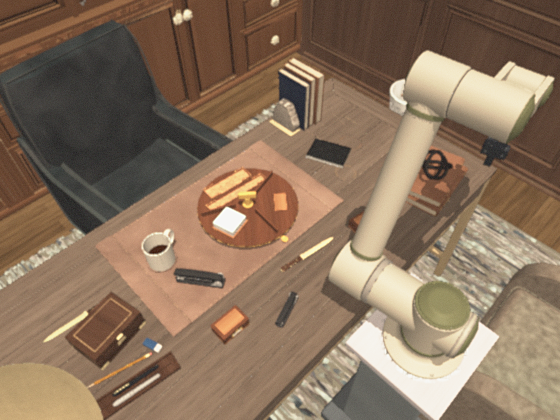

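View pics/a_top.png

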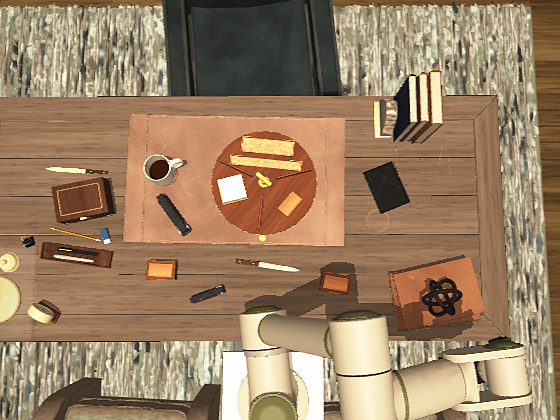

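View pics/a_wrist.png

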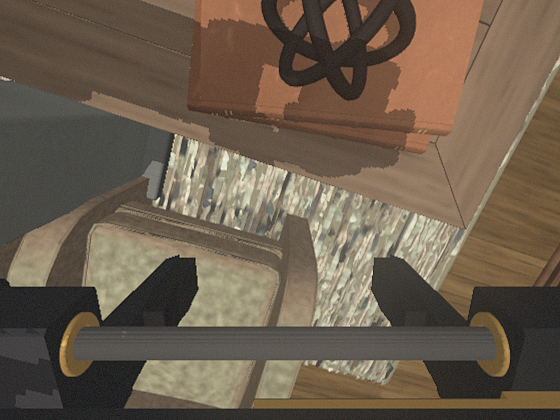

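```bash
cat > h.py <<'E'
import numpy as np, cv2
from cell import *
from scipy.spatial.transform import Rotation as R
from scipy.optimize import minimize
def RT(c): return cv2.Rodrigues(np.asarray(c['rvec'],float))[0], np.asarray(c['tvec'],float).ravel()
def proj(c,P):
    return cv2.projectPoints(np.asarray(P,float).reshape(-1,1,3),np.asarray(c['rvec'],float),np.asarray(c['tvec'],float),np.asarray(c['intrinsics'],float),None)[0].reshape(-1,2)
def unproj(c,px,z):
    r,t=RT(c); d=r.T@np.linalg.inv(c['intrinsics'])@np.array([px[0],px[1],1.]); o=-r.T@t
    return o+d*(z-o[2])/d[2]
def tf(pose,P):
    x,y,z,a=pose; P=np.asarray(P,float); ca,sa=np.cos(a),np.sin(a)
    return np.c_[x+ca*P[:,0]-sa*P[:,1], y+sa*P[:,0]+ca*P[:,1], z+P[:,2]]
def cub(x,y,z0,z1): return [(sx*x/2,sy*y/2,z) for sx in(-1,1) for sy in(-1,1) for z in(z0,z1)]
BOX=[cub(.060,.092,0,.036),cub(.042,.074,.036,.040)]
STAP=[cub(.036,.153,0,.008),cub(.024,.153,.008,.044)]
def sil(c,pose,parts,shape=(420,560),ss=4):
    m=np.zeros((shape[0],shape[1]),np.uint8)
    for p in parts:
        q=proj(c,tf(pose,p)); h=cv2.convexHull((np.round(q*16)).astype(np.int32))
        cv2.fillConvexPoly(m,h,255,cv2.LINE_AA,4)
    return m/255.
def fit(views,parts,z,init):
    # views: list of (cap, mask) ; init (x,y,a)
    def cost(v):
        s=0
        for c,m in views:
            q=sil(c,(v[0],v[1],z,v[2]),parts); s+=np.abs(q-m).sum()/max(m.sum(),1)
        return s
    best=None
    for a in ([init[2]] if init[2] is not None else np.linspace(0,np.pi,9)[:-1]):
        x0=np.array([init[0],init[1],a])
        S=np.array([x0,x0+[.012,0,0],x0+[0,.012,0],x0+[0,0,.25]])
        r=minimize(cost,x0,method='Nelder-Mead',options=dict(initial_simplex=S,xatol=1e-4,fatol=1e-5,maxiter=300))
        if best is None or r.fun<best.fun: best=r
    return best.x,best.fun
def show(c,name,polys=(),scale=1,crop=None):
    im=c['frame'].copy()
    for p,col in polys:
        for (u,v) in p: cv2.circle(im,(int(round(u)),int(round(v))),1,col,-1)
    if crop: im=im[crop[1]:crop[3],crop[0]:crop[2]]
    if scale!=1: im=cv2.resize(im,None,fx=scale,fy=scale,interpolation=cv2.INTER_CUBIC)
    cv2.imwrite('pics/%s.png'%name,im)
E
python3 - <<'E'
from h import *
ct=capture('top'); cs=capture('scene')
for n in ['card_box_1','letter_opener','desk_stapler','handle','box_bay','tray_bay','mug','notebook','front_mark','opener_slot']:
  for nm,c in (('top',ct),('scene',cs)):
    try:
      for d in regions_of(c,n)[:6]:
        print(n,nm,round(d['conf'],2),np.round(d['pixel']),d['region'].sum(), np.round(unproj(c,d['pixel'],.03)[:2],3))
    except Exception as e: print(n,nm,e)
show(ct,'b_top',crop=(130,110,360,320),scale=3.4)
E
```

```text
card_box_1 top 0.79 [159. 269.] 555 [0.414 0.36 ]
card_box_1 top 0.7 [335. 285.] 577 [ 0.363 -0.201]
card_box_1 top 0.16 [175. 218.] 475 [0.576 0.313]
card_box_1 scene 0.89 [228. 323.] 878 [0.409 0.359]
card_box_1 scene 0.72 [356. 225.] 142 [ 0.372 -0.16 ]
card_box_1 scene 0.21 [308. 251.] 270 [0.413 0.025]
letter_opener top 0.69 [161. 169.] 899 [0.738 0.363]
letter_opener top 0.62 [160. 268.] 604 [0.415 0.357]
letter_opener top 0.5 [263. 265.] 262 [0.426 0.029]
letter_opener scene 0.75 [352. 222.] 141 [ 0.388 -0.162]
letter_opener scene 0.62 [301. 258.] 254 [0.411 0.06 ]
desk_stapler top 0.98 [174. 214.] 485 [0.591 0.318]
desk_stapler top 0.86 [208. 294.] 301 [0.333 0.202]
desk_stapler scene 0.94 [199. 278.] 685 [0.578 0.326]
desk_stapler scene 0.83 [286. 311.] 344 [0.32 0.22]
handle top 0.95 [266. 183.] 8530 [0.69  0.019]
handle top 0.45 [265. 263.] 320 [0.432 0.024]
box_bay top 0.93 [264. 181.] 8543 [0.696 0.025]
box_bay top 0.41 [158. 272.] 630 [0.404 0.363]
box_bay scene 0.86 [246. 209.] 6192 [0.678 0.045]
box_bay scene 0.75 [160. 251.] 1067 [0.743 0.349]
tray_bay top 0.81 [264. 180.] 8697 [0.702 0.028]
mug top 0.64 [161. 170.] 822 [0.735 0.363]
mug top 0.33 [264. 184.] 8548 [0.688 0.027]
mug scene 0.78 [161. 249.] 1080 [0.748 0.342]
mug scene 0.16 [245. 208.] 6319 [0.684 0.044]
notebook top 0.65 [385. 188.] 1458 [ 0.674 -0.366]
notebook top 0.24 [333. 282.] 590 [ 0.372 -0.192]
notebook scene 0.81 [331. 151.] 809 [ 0.66  -0.365]
notebook scene 0.48 [200. 275.] 768 [0.585 0.316]
front_mark top 0.79 [262. 181.] 8739 [0.699 0.032]
front_mark scene 0.62 [250. 207.] 6526 [0.675 0.03 ]
front_mark scene 0.36 [355. 223.] 139 [ 0.38  -0.166]
opener_slot top 0.64 [261. 182.] 8673 [0.695 0.036]
opener_slot scene 0.7 [161. 252.] 1070 [0.737 0.35 ]
opener_slot scene 0.57 [250. 206.] 6215 [0.676 0.03 ]
```

View pics/b_top.png

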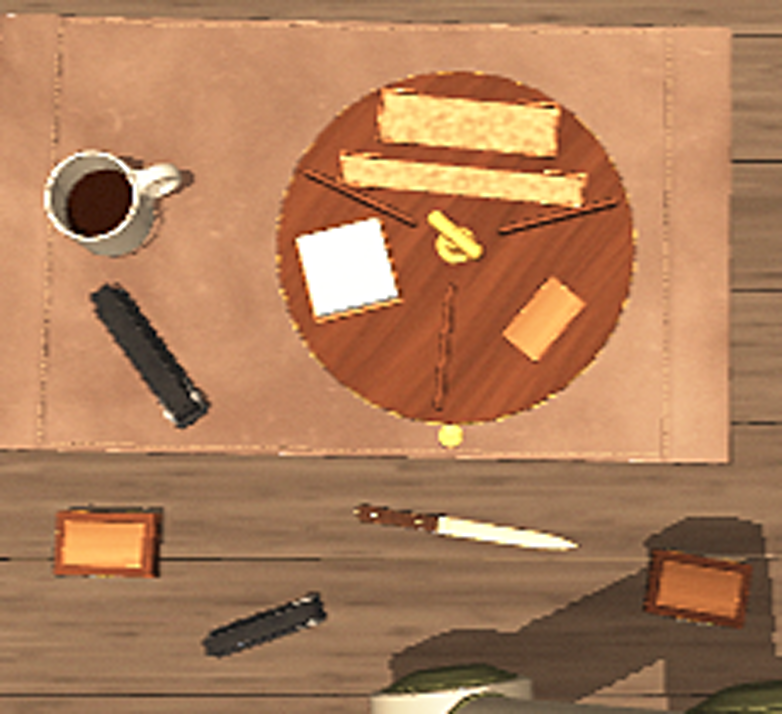

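```bash
cat > meas.py <<'E'
from h import *
def meas(name,parts,z,cams,n=2,minc=.5):
    out=[]
    regs=[[d for d in regions_of(c,name) if d['conf']>minc] for c in cams]
    for d in regs[0][:n]:
        p=unproj(cams[0],d['pixel'],z+.03)
        vs=[(cams[0],d['region'].astype(float))]
        for c,rs in zip(cams[1:],regs[1:]):
            if not rs: continue
            k=min(rs,key=lambda e:np.linalg.norm(unproj(c,e['pixel'],z+.02)[:2]-p[:2]))
            if np.linalg.norm(unproj(c,k['pixel'],z+.02)[:2]-p[:2])<.03: vs.append((c,k['region'].astype(float)))
        x,f=fit(vs,parts,z,(p[0],p[1],None)); out.append((x,f,len(vs)))
    return out
E
python3 - <<'E'
from meas import *
ct=capture('top'); cs=capture('scene')
for r in meas('card_box_1',BOX,0,[ct,cs]): print('box',r)
for r in meas('desk_stapler',STAP,0.002,[ct,cs]): print('st',r)
d=regions_of(ct,'handle')[0]['region'].astype(np.uint8)
cn=max(cv2.findContours(d,0,1)[0],key=cv2.contourArea); e=cv2.fitEllipse(cn); print(e, unproj(ct,e[0],.02))
h=cs['frame']; 
for im,c,nm in((ct,ct,'top'),(cs,cs,'scene')):
    f=im['frame'].astype(int); m=((f[...,2]>170)&(f[...,1]>140)&(f[...,0]<110)).astype(np.uint8)
    n,l,s,ce=cv2.connectedComponentsWithStats(m)
    for i in range(1,n):
        if s[i,4]>8: print(nm,ce[i],s[i,4],unproj(c,ce[i],.028)[:2],unproj(c,ce[i],.087)[:2])
show(cs,'c_scene',crop=(180,160,360,350),scale=3.1)
E
```

```text
box (array([ 0.37074052, -0.19912049,  2.91852615]), np.float64(0.18948438634713144), 1)
box (array([0.41041434, 0.35549493, 0.00148732]), np.float64(0.29839473538781763), 2)
st (array([0.5858135 , 0.31931095, 2.17639009]), np.float64(0.5126046662796573), 2)
st (array([0.34071361, 0.18713413, 3.57522398]), np.float64(2.4393079299191047), 2)
((263.19781494140625, 182.54779052734375), (102.62762451171875, 103.68781280517578), 72.3113784790039) [0.69453016 0.02892808 0.02      ]
top [272.5  96. ] 20 [ 0.98475193 -0.00177556] [ 0.96326639 -0.00186066]
top [139.78403756 124.04694836] 213 [0.88979591 0.43686355] [0.87174712 0.42090271]
top [195.19395643 161.00175685] 2846 [0.76495214 0.25153122] [0.75142185 0.24227814]
top [170.44444444 118.18518519] 27 [0.90953858 0.33589159] [0.89077525 0.32358524]
top [261.5625   121.109375] 64 [0.89896094 0.03442365] [0.88058045 0.03302839]
top [242.08484848 126.52727273] 165 [0.88069294 0.09866046] [0.86297362 0.09494026]
top [367.8 118.7] 10 [ 0.90642712 -0.31629624] [ 0.8877764  -0.30499783]
top [261.   127.25] 16 [0.87811759 0.03624529] [0.86049149
[... 3701 characters left out ...]
7090711  0.01433274] [0.66943281 0.04592217]
scene [228.51627907 320.01395349] 215 [0.41541485 0.3523273 ] [0.3901682  0.36735213]
scene [127.55 365.2 ] 20 [0.50705321 0.62416534] [0.47731551 0.6258678 ]
scene [ 12.60199005 370.64676617] 201 [0.70787703 0.84314899] [0.66829725 0.8341194 ]
scene [ 30.7 366. ] 10 [0.68598612 0.80420519] [0.64747919 0.79708417]
scene [ 44.53846154 367.92307692] 13 [0.65541398 0.781139  ] [0.61840535 0.77514843]
scene [ 50.5        369.41666667] 12 [0.64066178 0.7720959 ] [0.60437613 0.76654851]
scene [110.57142857 374.04761905] 21 [0.51850136 0.66831882] [0.4882026  0.66785739]
scene [ 97.85714286 381.07142857] 14 [0.52599428 0.70122795] [0.49532831 0.69915369]
```

View pics/c_scene.png

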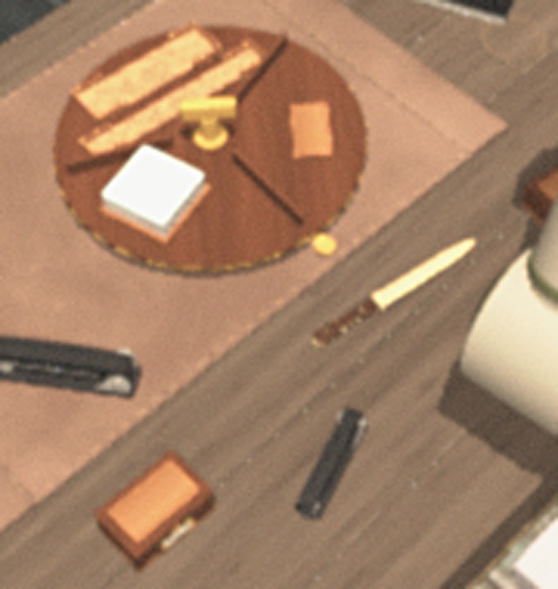

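```bash
cat > plan.py <<'E'
from h import *
import sys
# usage: plan.py x y z yawdeg(tool y axis world angle, or 'k')  -> shift in tool axes now, then turn
s=get_state(); q=s['eef_rot']; r=R.from_quat([q[1],q[2],q[3],q[0]]).as_matrix()
p=s['tcp_pos']; yaw=np.degrees(np.arctan2(r[1,1],r[0,1]))
t=[p[i] if a=='k' else float(a) for i,a in enumerate(sys.argv[1:4])]
d=r.T@(np.array(t)-p)*10
print('now',np.round(p,4),'yaw',round(yaw,1),'tilt',np.round(np.degrees(np.arccos(-r[2,2])),2),'w',round(s['gripper_width'],4),'t',round(s['time_s'],2),'j',np.round(s['joint_positions'],2),'F',np.round(s['ft_force'],1))
print('shift(now axes)',np.round(d,3),'rows>=',np.ceil(np.linalg.norm(d)/.41))
if len(sys.argv)>4:
    dy=(float(sys.argv[4])-yaw+180)%360-180
    dy2=dy-180 if dy>0 else dy+180
    for D in(dy,dy2):
        c=np.radians(-D); d2=np.array([[np.cos(c),-np.sin(c),0],[np.sin(c),np.cos(c),0],[0,0,1]]).T@d
        print('turn az total',round(-D/180,4),'rows',np.ceil(abs(D)/7.1),'| shift if turned first',np.round(d2,3))
E
python3 plan.py .62 .03 .33 -39.4
```

```text
now [ 0.1739 -0.5217  0.2387] yaw -71.6 tilt 0.0 w 0.0877 t 1.6 j [-1.46  0.38  1.3  -0.    1.46 -0.22] F [-0.5  0.6 -0.9]
shift(now axes) [ 5.977 -3.823 -0.913] rows>= 18.0
turn az total -0.1787 rows 5.0 | shift if turned first [ 7.095 -0.055 -0.913]
turn az total 0.8213 rows 21.0 | shift if turned first [-7.095  0.055 -0.913]
```

```bash
python3 -m jog '[[0.25,-0.16,-0.04,0,0,0,1],[0.25,-0.16,-0.04,0,0,0,1],[0.25,-0.16,-0.04,0,0,0,1],[0.25,-0.16,-0.04,0,0,0,1],[0.25,-0.16,-0.04,0,0,0,1],[0.25,-0.16,-0.04,0,0,0,1],[0.25,-0.16,-0.04,0,0,0,1],[0.25,-0.16,-0.04,0,0,0,1]]'
python3 -m jog '[[0.25,-0.16,-0.04,0,0,0,1],[0.25,-0.16,-0.04,0,0,0,1],[0.25,-0.16,-0.04,0,0,0,1],[0.25,-0.16,-0.04,0,0,0,1],[0.25,-0.16,-0.04,0,0,0,1],[0.25,-0.16,-0.04,0,0,0,1],[0.25,-0.16,-0.04,0,0,0,1],[0.25,-0.16,-0.04,0,0,0,1]]'
python3 -m jog '[[0.25,-0.16,-0.04,0,0,-0.036,1],[0.25,-0.16,-0.04,0,0,-0.036,1],[0.25,-0.16,-0.04,0,0,-0.036,1],[0.25,-0.16,-0.04,0,0,-0.036,1],[0.25,-0.16,-0.04,0,0,-0.036,1],[0.25,-0.16,-0.04,0,0,0,1],[0.25,-0.16,-0.04,0,0,0,1],[0,0,0,0,0,0,1]]'
python3 plan.py .693 .028 .33 -39.4
python3 - <<'E'
from h import *
c=capture('wrist'); show(c,'d_wrist'); c=capture('top'); show(c,'d_top')
r,t=RT(c);c=capture('wrist');r,t=RT(c); print(-r.T@t)
E
```

```text
time_s: 2.27
tcp_pos: [0.3239, -0.3358, 0.2711]
eef_rot: [0.0, 0.987, 0.16, 0.0]
ft_force: [0.0, 0.6, 0.2]
gripper_width: 0.0881
time_s: 2.93
tcp_pos: [0.4732, -0.151, 0.3031]
eef_rot: [0.0, 0.987, 0.16, 0.0]
ft_force: [0.7, -1.2, 0.2]
gripper_width: 0.0881
time_s: 3.6
tcp_pos: [0.5436, 0.0423, 0.3315]
eef_rot: [-0.0, 0.902, 0.431, 0.001]
ft_force: [-0.5, 0.0, 0.1]
gripper_width: 0.0877
now [0.5436 0.0423 0.3315] yaw -38.9 tilt 0.1 w 0.0877 t 3.6 j [-0.14  0.32  1.12  0.    1.7   0.54] F [-0.5  0.   0.1]
shift(now axes) [0.827 1.253 0.017] rows>= 4.0
turn az total 0.0028 rows 1.0 | shift if turned first [0.838 1.246 0.017]
turn az total -0.9972 rows 26.0 | shift if turned first [-0.838 -1.246  0.017]
[0.59278844 0.09976107 0.47609516]
```

View pics/d_wrist.png

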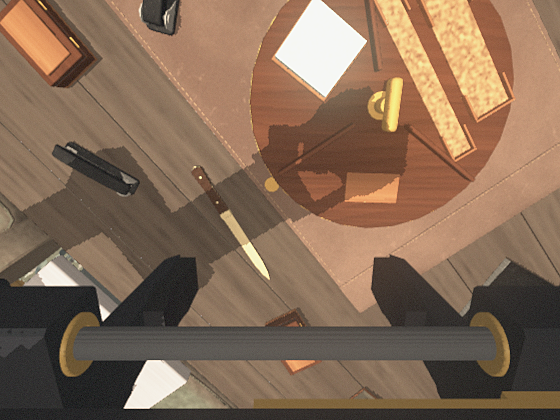

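View pics/d_top.png

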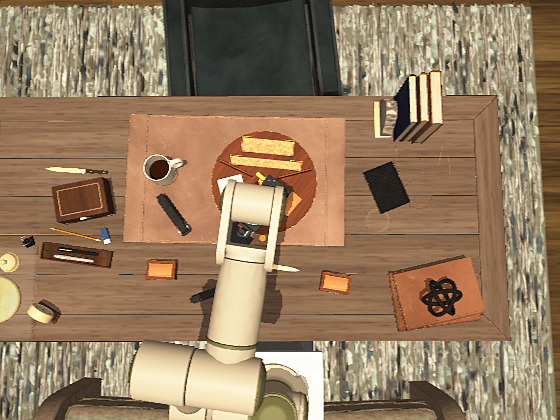

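```bash
python3 - <<'E'
from h import *
c=capture('wrist'); f=c['frame'].astype(int)
hsv=cv2.cvtColor(c['frame'],cv2.COLOR_BGR2HSV)
show(c,'e_wrist',crop=(240,40,440,240),scale=3)
print(hsv[105,395],hsv[185,271],hsv[180,385],hsv[150,450])
for nm,px,z in (('handletop ends',(397,80),.087),('',(388,130),.087),('disc',(271,185),.01),('padctr',(372,188),.032)):
    print(nm,unproj(c,px,z)[:2])
E
```

```text
[ 23 134 246] [ 18 148 196] [ 12 140 162] [ 13 144 238]
handletop ends [0.70857839 0.04185966]
 [0.67077972 0.00294304]
disc [0.50948683 0.02679161]
padctr [ 0.62046818 -0.06260341]
```

View pics/e_wrist.png

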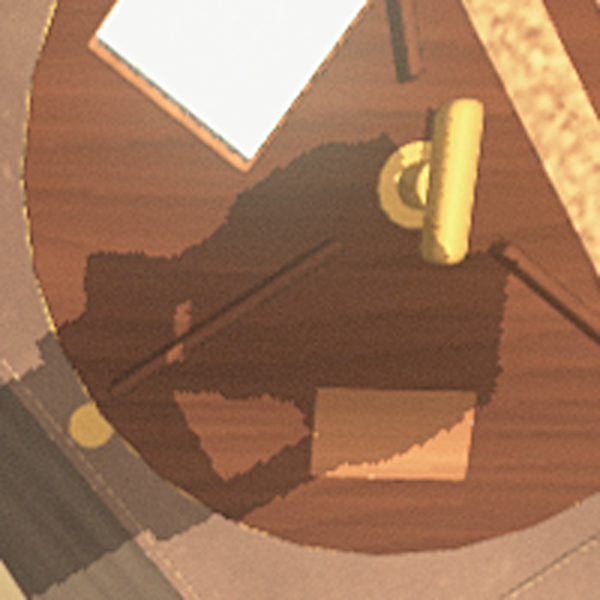

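```bash
python3 - <<'E'
from h import *
c=capture('wrist')
ha=unproj(c,(393.3,98.7),.087)[:2]; print('handle',ha)
pad=unproj(c,(370.3,184.7),.032)[:2]; print('pad',pad)
for z in(.004,.01,.02): print('disc',z,unproj(c,(270,181.3),z)[:2])
ct=capture('top')
for z in(.004,.01,.02): print('disc top',z,unproj(ct,(262.3,237.7),z)[:2])
# platter rim circle fit
reg=regions_of(c,'handle')[0]['region'].astype(np.uint8)
cn=max(cv2.findContours(reg,0,1)[0],key=cv2.contourArea)[:,0]
P=np.array([unproj(c,p,.026)[:2] for p in cn if 3<p[1]<235])
from scipy.optimize import least_squares
r=least_squares(lambda v:np.hypot(P[:,0]-v[0],P[:,1]-v[1])-.172,[.693,.028],loss='soft_l1',f_scale=.003); print('axis',r.x, r.cost,len(P))
for A in (r.x,ha,np.array([.6940,.0285])):
    print(A,'bay ang',np.degrees(np.arctan2(*(pad-A)[::-1])),np.linalg.norm(pad-A))
E
```

```text
handle [0.69446052 0.0273209 ]
pad [ 0.62114755 -0.05771906]
disc 0.004 [0.51079858 0.03066634]
disc 0.01 [0.5118435  0.03152571]
disc 0.02 [0.51358504 0.03295799]
disc top 0.004 [0.51494776 0.03195316]
disc top 0.01 [0.51449859 0.03182229]
disc top 0.02 [0.51374998 0.03160417]
axis [0.69450294 0.02738731] 0.00027017019619272626 548
[0.69450294 0.02738731] bay ang -130.75890495319607 0.11235705220483458
[0.69446052 0.0273209 ] bay ang -130.76463722559237 0.11227905701991596
[0.694  0.0285] bay ang -130.19678242886803 0.11287695166769333
```

```bash
python3 plan.py .6945 .028 .13 -40.7
```

```text
now [0.5434 0.0372 0.3306] yaw -39.3 tilt 0.02 w 0.0885 t 3.95 j [-0.15  0.32  1.12 -0.    1.7   0.54] F [ 0.4 -0.3  0.5]
shift(now axes) [0.886 1.229 2.005] rows>= 7.0
turn az total 0.008 rows 1.0 | shift if turned first [0.916 1.206 2.005]
turn az total -0.992 rows 26.0 | shift if turned first [-0.916 -1.206  2.005]
```

```bash
python3 -m jog '[[0,0,0,0,0,0.008,0.45],[0.13,0.172,0.286,0,0,0,0.45],[0.13,0.172,0.286,0,0,0,0.45],[0.13,0.172,0.286,0,0,0,0.45],[0.13,0.172,0.286,0,0,0,0.45],[0.13,0.172,0.286,0,0,0,0.45],[0.13,0.172,0.286,0,0,0,0.45],[0.13,0.172,0.286,0,0,0,0.45]]' 20
python3 -m jog '[[0,0,0,0,0,0,0.45],[0,0,0,0,0,0,0.45]]'
python3 plan.py .6945 .028 .058 -40.7
python3 - <<'E'
from h import *
c=capture('wrist'); show(c,'f_wrist')
E
```

```text
time_s: 4.62
tcp_pos: [0.6949, 0.0279, 0.1289]
eef_rot: [-0.0, 0.909, 0.417, -0.0]
ft_force: [0.1, -0.2, -0.1]
gripper_width: 0.0402
time_s: 4.78
tcp_pos: [0.6938, 0.0281, 0.1282]
eef_rot: [-0.001, 0.909, 0.417, -0.002]
ft_force: [-0.5, 0.2, -0.2]
gripper_width: 0.0395
now [0.6938 0.0281 0.1282] yaw -40.7 tilt 0.23 w 0.0395 t 4.78 j [-0.13  0.72  1.   -0.    1.42  0.58] F [-0.5  0.2 -0.2]
shift(now axes) [0.006 0.009 0.702] rows>= 2.0
turn az total 0.0002 rows 1.0 | shift if turned first [0.006 0.009 0.702]
turn az total -0.9998 rows 26.0 | shift if turned first [-0.006 -0.009  0.702]
```

View pics/f_wrist.png

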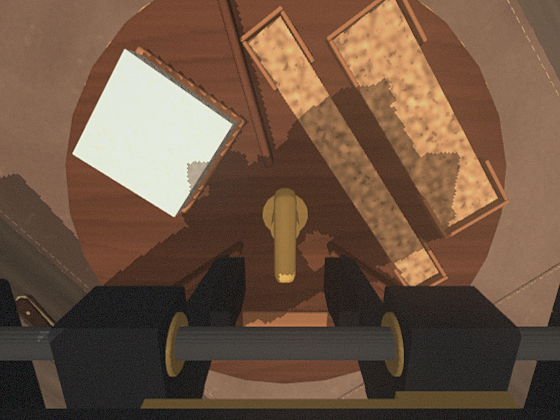

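```bash
python3 -m jog '[[0,0,0.18,0,0,0,0.45],[0,0,0.18,0,0,0,0.45],[0,0,0.17,0,0,0,0.45],[0,0,0.17,0,0,0,0.45],[0,0,0,0,0,0,0.45]]' 20
python3 -m jog '[[0,0,0,0,0,0,0],[0,0,0,0,0,0,0],[0,0,0,0,0,0,0],[0,0,0,0,0,0,0],[0,0,0,0,0,0,0],[0,0,0,0,0,0,0]]' 20
python3 -m jog '[[0,0,0,0,0,0.0176,0],[0,0,0,0,0,0.0176,0],[0,0,0,0,0,0.0176,0],[0,0,0,0,0,0.0176,0],[0,0,0,0,0,0.0176,0],[0,0,0,0,0,0.0176,0],[0,0,0,0,0,0.0176,0],[0,0,0,0,0,0.0176,0]]' 20
python3 -m jog '[[0,0,0,0,0,0.0176,0],[0,0,0,0,0,0.0176,0],[0,0,0,0,0,0.0176,0],[0,0,0,0,0,0.0176,0],[0,0,0,0,0,0.0176,0],[0,0,0,0,0,0.0176,0],[0,0,0,0,0,0.0176,0],[0,0,0,0,0,0.0176,0]]' 20
python3 -m jog '[[0,0,0,0,0,0,0],[0,0,0,0,0,0,0]]'
python3 plan.py .6945 .028 .058 -91.3
```

```text
time_s: 5.25
tcp_pos: [0.6927, 0.0289, 0.0598]
eef_rot: [-0.001, 0.909, 0.418, -0.001]
ft_force: [-0.3, -0.2, -0.8]
gripper_width: 0.0396
time_s: 5.75
tcp_pos: [0.6947, 0.029, 0.0626]
eef_rot: [0.001, 0.909, 0.418, 0.001]
ft_force: [-1.6, -0.3, 7.1]
gripper_width: 0.018
time_s: 6.42
tcp_pos: [0.695, 0.0284, 0.0626]
eef_rot: [0.001, 0.978, 0.207, 0.002]
ft_force: [0.0, -1.5, 5.5]
gripper_width: 0.0182
time_s: 7.08
tcp_pos: [0.6951, 0.0279, 0.0626]
eef_rot: [0.001, 1.0, -0.013, 0.002]
ft_force: [1.0, -4.6, 4.8]
gripper_width: 0.0181
time_s: 7.25
tcp_pos: [0.6951, 0.0279, 0.0626]
eef_rot: [0.001, 1.0, -0.012, 0.002]
ft_force: [-0.0, -4.0, 6.0]
gripper_width: 0.0181
now [0.6951 0.0279 0.0626] yaw -91.3 tilt 0.26 w 0.0181 t 7.25 j [-0.13  0.78  1.08 -0.    1.28  1.47] F [-0. -4.  6.]
shift(now axes) [-0.007 -0.001  0.046] rows>= 1.0
turn az total -0.0002 rows 1.0 | shift if turned first [-0.007 -0.001  0.046]
turn az total 0.9998 rows 26.0 | shift if turned first [0.007 0.001 0.046]
```

```bash
python3 -m jog '[[0,0,0,0,0,0,0.45],[0,0,0,0,0,0,0.45],[0,0,0,0,0,0,0.45],[0,0,0,0,0,0,0.45]]'
python3 -m jog '[[0,0,-0.3,0,0,0,0.45],[0,0,-0.3,0,0,0,0.45],[0,0,-0.3,0,0,0,0.45],[-0.3,0,-0.3,0,0,0,0.45],[-0.3,0,-0.3,0,0,0,0.45],[-0.3,0,-0.3,0,0,0,0.45],[-0.3,0,-0.3,0,0,0,0.45],[0,0,-0.3,0,0,0,0.45]]'
python3 -m jog '[[0,0,-0.01,0,0,0,0.45],[0,0,-0.01,0,0,0,0.45],[0,0,-0.01,0,0,0,0.45]]'
python3 - <<'E'
from h import *
c=capture('wrist'); show(c,'g_wrist')
E
```

```text
time_s: 7.58
tcp_pos: [0.6939, 0.0293, 0.0605]
eef_rot: [-0.0, 1.0, -0.011, -0.0]
ft_force: [-0.2, 0.4, 0.2]
gripper_width: 0.0393
time_s: 8.25
tcp_pos: [0.5715, 0.0326, 0.2999]
eef_rot: [-0.0, 1.0, -0.011, -0.002]
ft_force: [-0.3, 0.8, -0.3]
gripper_width: 0.0398
time_s: 8.5
tcp_pos: [0.5762, 0.0318, 0.3006]
eef_rot: [-0.0, 1.0, -0.011, -0.001]
ft_force: [-0.2, 0.4, -0.5]
gripper_width: 0.04
```

View pics/g_wrist.png

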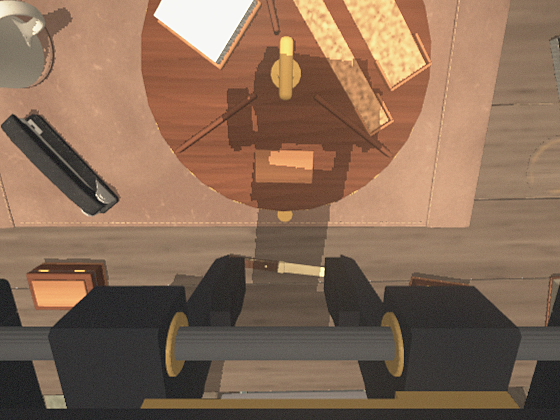

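```bash
python3 - <<'E'
from h import *
c=capture('wrist'); show(c,'h_wrist',crop=(235,130,335,230),scale=6)
A=np.array([.6945,.028])
pad=unproj(c,(283.5,165.5),.032)[:2]; d=unproj(c,(285,216),.012)[:2]
print(pad,d,[np.degrees(np.arctan2(*(q-A)[::-1])) for q in(pad,d)])
E
```

```text
[0.58417848 0.03141442] [0.50929811 0.0310953 ] [np.float64(178.22727959384278), np.float64(179.04249901869554)]
```

View pics/h_wrist.png

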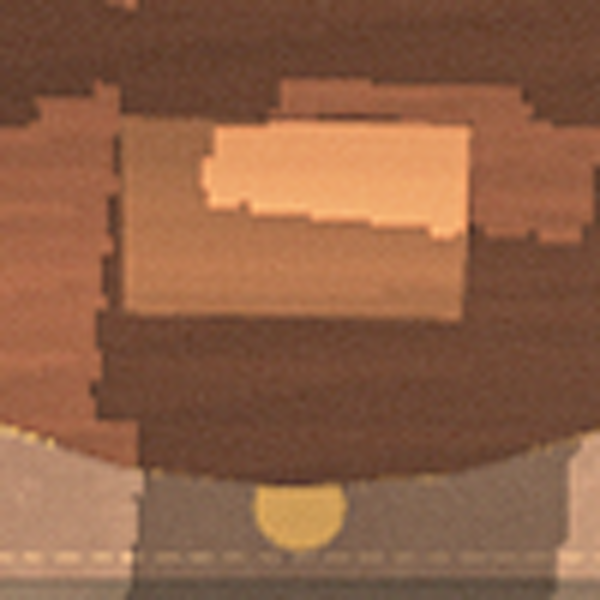

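```bash
python3 -m jog '[[0,0,0,0,0,-0.036,1],[0,0,0,0,0,-0.036,1],[0,0,0,0,0,-0.036,1],[0,0,0,0,0,-0.036,1],[0,0,0,0,0,-0.036,1],[0,0,0,0,0,-0.036,1],[0,0,0,0,0,-0.036,1],[0,0,0,0,0,-0.036,1]]'
python3 -m jog '[[0,0,0,0,0,-0.036,1],[0,0,0,0,0,-0.036,1],[0,0,0,0,0,-0.036,1],[0,0,0,0,0,-0.036,1],[0,0,0,0,0,-0.036,1],[0,0,0,0,0,-0.036,1],[0,0,0,0,0,0,1]]'
python3 plan.py .41 .34 .23 0
```

```text
time_s: 9.27
tcp_pos: [0.5763, 0.0317, 0.2999]
eef_rot: [-0.001, 0.903, 0.429, -0.001]
ft_force: [0.7, -0.5, 0.3]
gripper_width: 0.088
time_s: 9.85
tcp_pos: [0.5763, 0.0317, 0.3]
eef_rot: [-0.001, 0.709, 0.705, -0.001]
ft_force: [-0.3, -0.2, 0.1]
gripper_width: 0.0884
now [0.5763 0.0317 0.3   ] yaw -0.3 tilt 0.14 w 0.0884 t 9.85 j [-0.15  0.4   1.09  0.    1.65 -0.14] F [-0.3 -0.2  0.1]
shift(now axes) [ 3.073 -1.68   0.705] rows>= 9.0
turn az total -0.0019 rows 1.0 | shift if turned first [ 3.083 -1.661  0.705]
turn az total 0.9981 rows 26.0 | shift if turned first [-3.083  1.661  0.705]
```

```bash
python3 -m jog '[[0.28,-0.153,0.064,0,0,0,1],[0.28,-0.153,0.064,0,0,0,1],[0.28,-0.153,0.064,0,0,0,1],[0.28,-0.153,0.064,0,0,0,1],[0.28,-0.153,0.064,0,0,0,1],[0.28,-0.153,0.064,0,0,0,1],[0.28,-0.153,0.064,0,0,0,1],[0.28,-0.153,0.064,0,0,0,1]]'
python3 -m jog '[[0.28,-0.153,0.064,0,0,0,1],[0.28,-0.153,0.064,0,0,0,1],[0.28,-0.153,0.064,0,0,0,1],[0,0,0,0,0,0,1],[0,0,0,0,0,0,1]]'
python3 plan.py .41 .34 .23 0
python3 - <<'E'
from meas import *
c=capture('wrist'); show(c,'i_wrist')
ct=capture('top');show(ct,'i_top')
print(meas('card_box_1',BOX,0,[c],n=1)); print(meas('card_box_1',BOX,0,[ct]))
E
```

```text
time_s: 10.52
tcp_pos: [0.4551, 0.2581, 0.2491]
eef_rot: [-0.0, 0.712, 0.702, -0.001]
ft_force: [0.7, 0.3, -0.8]
gripper_width: 0.0884
time_s: 10.93
tcp_pos: [0.4101, 0.3423, 0.23]
eef_rot: [-0.0, 0.711, 0.703, -0.001]
ft_force: [-0.2, 0.3, -0.0]
gripper_width: 0.0882
now [0.4101 0.3423 0.23  ] yaw -0.6 tilt 0.12 w 0.0882 t 10.93 j [ 0.47  0.36  1.36 -0.    1.43  0.48] F [-0.2  0.3 -0. ]
shift(now axes) [-0.023 -0.001 -0.   ] rows>= 1.0
turn az total -0.0033 rows 1.0 | shift if turned first [-0.023 -0.001 -0.   ]
turn az total 0.9967 rows 26.0 | shift if turned first [ 0.023  0.001 -0.   ]
[(array([0.40922144, 0.35652   , 3.10672181]), np.float64(0.060051302821655196), 1)]
[(array([ 0.36885635, -0.19845354,  2.97129293]), np.float64(0.1282903336773306), 1), (array([ 0.41145699,  0.33964566, -0.00546205]), np.float64(0.8261437908496733), 1)]
```

View pics/i_wrist.png

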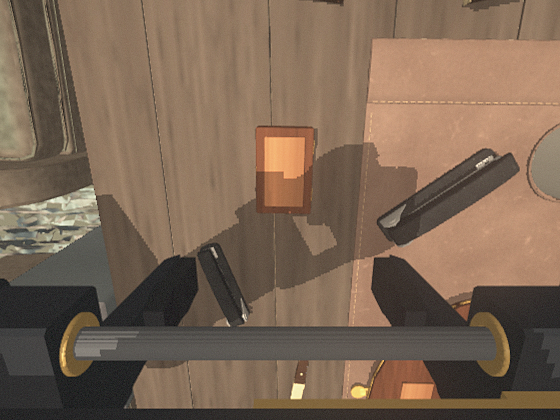

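View pics/i_top.png

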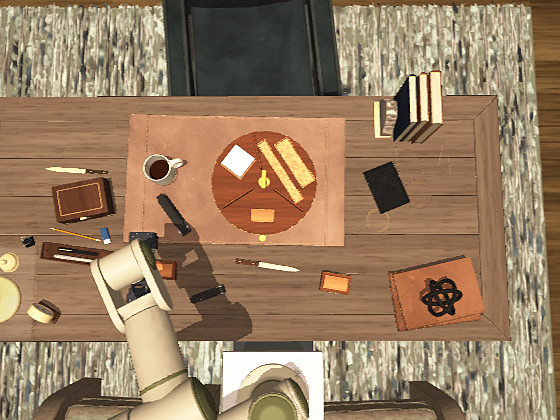

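```bash
python3 plan.py .4092 .3565 .009 -2
```

```text
now [0.4117 0.3406 0.231 ] yaw -0.7 tilt 0.01 w 0.0882 t 11.13 j [ 0.47  0.36  1.35 -0.    1.43  0.48] F [-0.2 -0.  -0.1]
shift(now axes) [ 0.159 -0.027  2.22 ] rows>= 6.0
turn az total 0.0071 rows 1.0 | shift if turned first [ 0.159 -0.031  2.22 ]
turn az total -0.9929 rows 26.0 | shift if turned first [-0.159  0.031  2.22 ]
```

```bash
python3 -m jog '[[0.155,-0.02,0,0,0,0.007,1],[0,0,0.36,0,0,0,1],[0,0,0.36,0,0,0,1],[0,0,0.36,0,0,0,1],[0,0,0.36,0,0,0,1],[0,0,0.36,0,0,0,1],[0,0,0.24,0,0,0,1],[0,0,0.18,0,0,0,1]]'
python3 -m jog '[[0,0,0,0,0,0,0],[0,0,0,0,0,0,0],[0,0,0,0,0,0,0],[0,0,0,0,0,0,0],[0,0,0,0,0,0,0]]' 25
python3 -m jog '[[0,0,-0.05,0,0,0,0],[0,0,-0.3,0,0,0,0],[0,0,-0.3,0,0,0,0],[0,0,-0.3,0,0,0,0],[0,0,-0.3,0,0,0,0],[0,0,-0.3,0,0,0,0],[0,0,0,0,0,0,0]]'
python3 plan.py .5845 .031 .16 -1
python3 - <<'E'
from h import *
show(capture('wrist'),'j_w')
E
```

```text
time_s: 11.8
tcp_pos: [0.4092, 0.3556, 0.0067]
eef_rot: [-0.0, 0.719, 0.695, -0.001]
ft_force: [0.0, 0.0, 0.1]
gripper_width: 0.0882
time_s: 12.22
tcp_pos: [0.4099, 0.3571, 0.0104]
eef_rot: [0.0, 0.718, 0.696, 0.001]
ft_force: [0.2, -1.4, 3.6]
gripper_width: 0.0598
time_s: 12.8
tcp_pos: [0.4107, 0.358, 0.1702]
eef_rot: [0.001, 0.718, 0.696, 0.005]
ft_force: [0.2, 0.6, -1.2]
gripper_width: 0.0596
now [0.4107 0.358  0.1702] yaw -1.8 tilt 0.6 w 0.0596 t 12.8 j [0.5  0.43 1.43 0.   1.27 0.53] F [ 0.2  0.6 -1.2]
shift(now axes) [-3.214  1.839  0.101] rows>= 10.0
turn az total -0.0045 rows 1.0 | shift if turned first [-3.239  1.793  0.101]
turn az total 0.9955 rows 26.0 | shift if turned first [ 3.239 -1.793  0.101]
```

View pics/j_w.png

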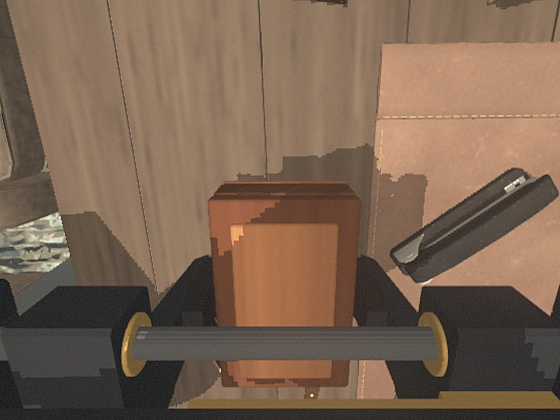

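```bash
python3 - <<'E'
from h import *
c=capture('top'); hsv=cv2.cvtColor(c['frame'],cv2.COLOR_BGR2HSV)
sub=c['frame'][195:240,235:295]; show(c,'k_top',crop=(205,125,325,245),scale=5)
f=sub.astype(int); m=((f[...,2]>185)&(f[...,1]>110)).astype(np.uint8)
n,l,s,ce=cv2.connectedComponentsWithStats(m)
for i in range(1,n):
    if s[i,4]>30:
        p=ce[i]+[235,195]; print(p,s[i,4],unproj(c,p,.032)[:2]); mm=np.argwhere(l==i)[:,::-1].astype(np.int32); r=cv2.minAreaRect(mm); print(r, unproj(c,np.array(r[0])+[235,195],.032)[:2])
E
```

```text
[262.05067568 214.98986486] 296 [0.58619737 0.03225226]
((27.5, 20.0), (12.0, 23.0), 90.0) [0.58616286 0.03080372]
[265.33877551 234.93673469] 490 [0.52172625 0.02160423]
((29.5, 37.0), (14.0, 59.0), 90.0) [0.53118199 0.02430462]
```

View pics/k_top.png

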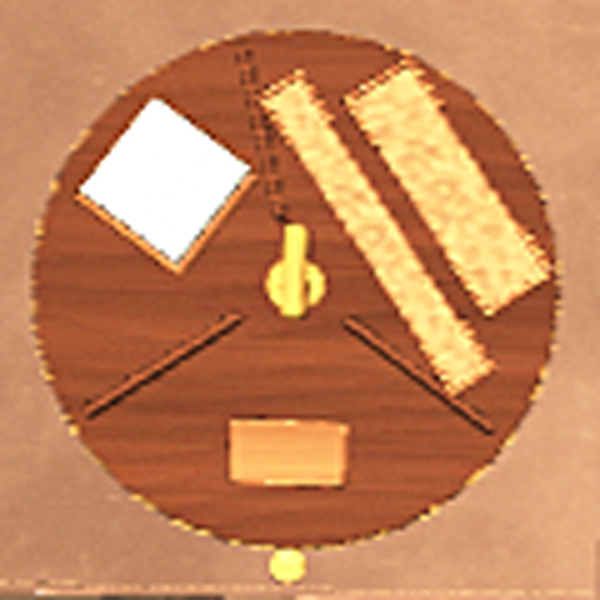

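```bash
python3 -m jog '[[-0.27,0.154,0,0,0,0,0],[-0.27,0.154,0,0,0,0,0],[-0.27,0.154,0,0,0,0,0],[-0.27,0.154,0,0,0,0,0],[-0.27,0.154,0,0,0,0,0],[-0.27,0.154,0,0,0,0,0],[-0.27,0.154,0,0,0,0,0],[-0.27,0.154,0,0,0,0,0]]'
python3 -m jog '[[-0.27,0.154,0,0,0,0,0],[-0.27,0.154,0,0,0,0,0],[-0.27,0.154,0,0,0,0,0],[-0.25,0.145,0,0,0,0,0],[0,0,0,0,0,0,0],[0,0,0,0,0,0,0],[0,0,0,0,0,0,0]]'
python3 plan.py .585 .0313 .10 -1.6
python3 plan.py .585 .0313 .10 -1.6
python3 - <<'E'
from h import *
show(capture('wrist'),'l_w'); c=capture('scene'); show(c,'l_s',crop=(150,100,430,310),scale=2.8)
E
```

```text
time_s: 13.57
tcp_pos: [0.525, 0.1356, 0.1623]
eef_rot: [-0.001, 0.718, 0.696, -0.001]
ft_force: [0.3, 1.0, -1.6]
gripper_width: 0.0597
time_s: 14.15
tcp_pos: [0.5817, 0.0297, 0.1627]
eef_rot: [-0.001, 0.718, 0.696, -0.001]
ft_force: [0.3, 0.1, -2.2]
gripper_width: 0.0602
now [0.5817 0.0297 0.1627] yaw -1.8 tilt 0.17 w 0.0602 t 14.15 j [-0.15  0.5   1.33  0.    1.32 -0.12] F [ 0.3  0.1 -2.2]
shift(now axes) [0.016 0.034 0.627] rows>= 2.0
turn az total -0.0013 rows 1.0 | shift if turned first [0.016 0.034 0.627]
turn az total 0.9987 rows 26.0 | shift if turned first [-0.016 -0.034  0.627]
now [0.5817 0.0297 0.1627] yaw -1.8 tilt 0.17 w 0.0602 t 14.15 j [-0.15  0.5   1.33  0.    1.32 -0.12] F [ 0.3  0.1 -2.2]
shift(now axes) [0.016 0.034 0.627] rows>= 2.0
turn az total -0.0013 rows 1.0 | shift if turned first [0.016 0.034 0.627]
turn az total 0.9987 rows 26.0 | shift if turned first [-0.016 -0.034  0.627]
```

View pics/l_w.png

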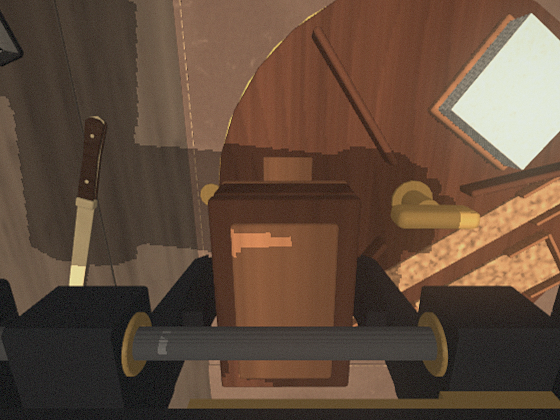

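View pics/l_s.png

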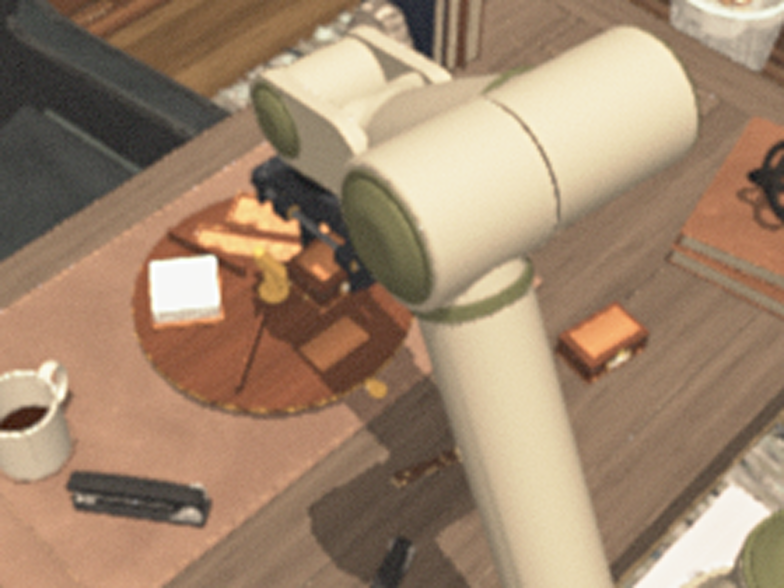

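```bash
python3 - <<'E'
from h import *
c=capture('wrist')
for p in((263,165),(312,165),(264,158),(311,158)): print(unproj(c,p,.032)[:2])
for z in (.187,): 
    for p in((232,225),(337,225)): print('panel',unproj(c,p,z+.004)[:2])
for i in range(4):
    capture('wrist'); s=get_state(); print(s['tcp_pos'])
E
```

```text
[0.5639893 0.0625677]
[0.60588538 0.06127236]
[0.5651446  0.06850671]
[0.6050665  0.06727081]
panel [0.56238427 0.06622281]
panel [0.60290091 0.06498494]
[0.58217911 0.0301779  0.16390383]
[0.58230227 0.03006756 0.16401894]
[0.58240765 0.02988855 0.16406522]
[0.58247165 0.02972661 0.16409028]
```

```bash
python3 -m jog '[[0.017,0.025,0.2,0,0,0,0],[0,0,0.2,0,0,0,0],[0,0,0.2,0,0,0,0],[0,0,0.2,0,0,0,0],[0,0,0.1,0,0,0,0],[0,0,0.1,0,0,0,0],[0,0,0,0,0,0,0]]'
python3 -m jog '[[0,0,0.08,0,0,0,0],[0,0,0.05,0,0,0,0],[0,0,0.03,0,0,0,0],[0,0,0,0,0,0,0]]'
python3 -m jog '[[0,0,0.03,0,0,0,0],[0,0,0.03,0,0,0,0],[0,0,0,0,0,0,0]]'
```

```text
time_s: 15.08
tcp_pos: [0.5846, 0.0309, 0.0626]
eef_rot: [-0.001, 0.718, 0.696, -0.001]
ft_force: [0.1, -0.1, -2.2]
gripper_width: 0.06
time_s: 15.42
tcp_pos: [0.5851, 0.0308, 0.0477]
eef_rot: [-0.0, 0.718, 0.696, -0.0]
ft_force: [-0.8, -0.3, -1.1]
gripper_width: 0.0599
time_s: 15.67
tcp_pos: [0.585, 0.0308, 0.0416]
eef_rot: [-0.0, 0.718, 0.696, -0.0]
ft_force: [-1.0, 0.0, -0.9]
gripper_width: 0.0596
```

```bash
python3 -m jog '[[0,0,0.02,0,0,0,0],[0,0,0,0,0,0,0]]'
python3 -m jog '[[0,0,0.02,0,0,0,0],[0,0,0,0,0,0,0]]'
python3 -m jog '[[0,0,0.02,0,0,0,0],[0,0,0,0,0,0,0]]'
```

```text
time_s: 15.83
tcp_pos: [0.5854, 0.0308, 0.0402]
eef_rot: [0.0, 0.718, 0.696, 0.0]
ft_force: [-0.2, -1.0, -1.6]
gripper_width: 0.0594
time_s: 16.0
tcp_pos: [0.5854, 0.0307, 0.0401]
eef_rot: [0.001, 0.718, 0.696, 0.0]
ft_force: [-5.2, 0.6, 17.5]
gripper_width: 0.0601
time_s: 16.17
tcp_pos: [0.5854, 0.0307, 0.0392]
eef_rot: [0.001, 0.718, 0.696, 0.001]
ft_force: [-10.3, 0.4, 26.4]
gripper_width: 0.06
```

```bash
python3 -m jog '[[0,0,-0.03,0,0,0,0],[0,0,0,0,0,0,0]]'
python3 -m jog '[[0,0,0,0,0,0,0.85],[0,0,0,0,0,0,0.85],[0,0,0,0,0,0,0.85],[0,0,0,0,0,0,0.85],[0,0,-0.1,0,0,0,0.85],[0,0,-0.25,0,0,0,0.85],[0,0,-0.3,0,0,0,0.85],[0,0,-0.3,0,0,0,0.85]]'
python3 -m jog '[[-0.3,0,-0.3,0,0,0,0.85],[-0.3,0,-0.3,0,0,0,0.85],[-0.3,0,-0.3,0,0,0,0.85],[-0.3,0,0,0,0,0,1],[0,0,0,0,0,0,1],[0,0,0,0,0,0,1]]'
python3 - <<'E'
from meas import *
c=capture('wrist'); show(c,'m_w'); cs=capture('scene'); show(cs,'m_s',crop=(180,130,330,270),scale=5)
print(get_state()['tcp_pos'])
for z in(.028,.032):print(meas('card_box_1',BOX,z,[c],n=2))
E
```

```text
time_s: 16.33
tcp_pos: [0.5856, 0.0307, 0.0398]
eef_rot: [0.001, 0.718, 0.696, 0.0]
ft_force: [0.4, 0.6, -1.7]
gripper_width: 0.0597
time_s: 17.0
tcp_pos: [0.5849, 0.0308, 0.1355]
eef_rot: [-0.0, 0.718, 0.696, -0.0]
ft_force: [0.8, -0.0, -0.2]
gripper_width: 0.0747
time_s: 17.5
tcp_pos: [0.5812, -0.0886, 0.2229]
eef_rot: [0.0, 0.719, 0.695, 0.0]
ft_force: [0.1, 0.4, -0.1]
gripper_width: 0.0881
[ 0.58115447 -0.08681813  0.22217644]
[(array([ 0.37995129, -0.18092854,  2.46531555]), np.float64(0.6058613023633124), 1), (array([0.58536911, 0.03066097, 3.10748318]), np.float64(0.01851322701439101), 1)]
[(array([ 0.3818652 , -0.17935316,  2.43184953]), np.float64(0.6331572272794952), 1), (array([ 0.58526042,  0.03066142, -0.03776869]), np.float64(0.030042957880970163), 1)]
```

View pics/m_w.png

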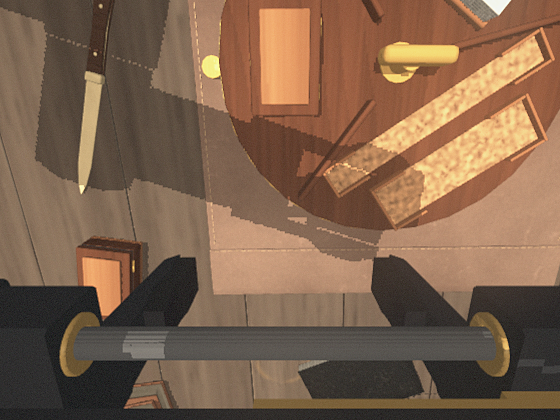

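View pics/m_s.png

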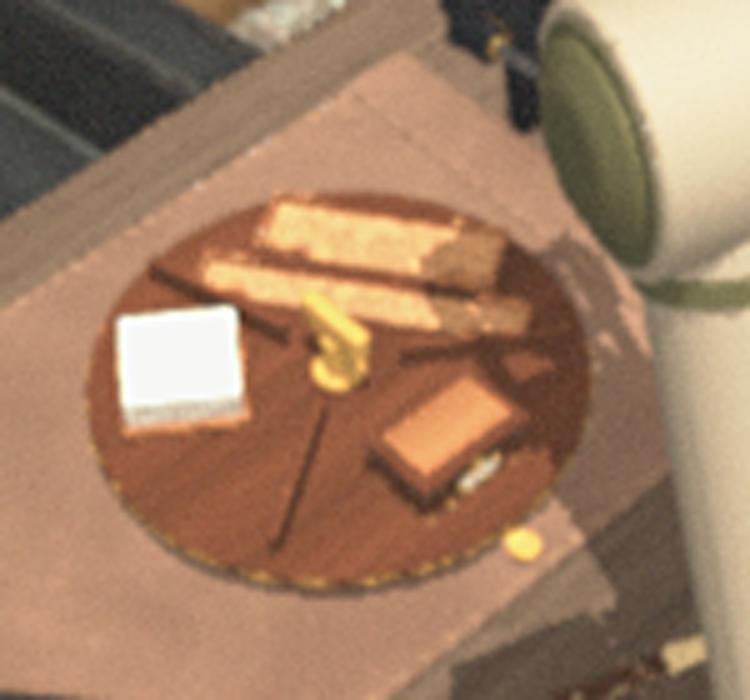

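```bash
python3 plan.py .37 -.215 .22 -11
```

```text
now [ 0.5813 -0.0864  0.2221] yaw -1.8 tilt 0.06 w 0.0879 t 17.7 j [-0.35  0.46  1.22  0.    1.47 -0.32] F [-0.7 -0.6  0. ]
shift(now axes) [-1.35  -2.073  0.022] rows>= 7.0
turn az total 0.0514 rows 2.0 | shift if turned first [-1.666 -1.829  0.022]
turn az total -0.9486 rows 25.0 | shift if turned first [1.666 1.829 0.022]
```

```bash
python3 -m jog '[[-0.2,-0.3,0,0,0,0,1],[-0.2,-0.3,0,0,0,0,1],[-0.2,-0.3,0,0,0,0,1],[-0.2,-0.3,0,0,0,0,1],[-0.2,-0.3,0,0,0,0,1],[-0.2,-0.3,0,0,0,0,1],[-0.15,-0.27,0,0,0,0.025,1],[0,0,0,0,0,0.026,1]]'
python3 -m jog '[[0,0,0,0,0,0,1],[0,0,0,0,0,0,1],[0,0,0,0,0,0,1]]'
python3 - <<'E'
from meas import *
c=capture('wrist'); show(c,'n_w'); 
print(get_state()['tcp_pos'])
print(meas('card_box_1',BOX,0,[c],n=1))
c=capture('wrist');print(meas('card_box_1',BOX,0,[c],n=1))
E
```

```text
time_s: 18.37
tcp_pos: [0.3672, -0.2166, 0.2224]
eef_rot: [-0.0, 0.773, 0.634, -0.001]
ft_force: [0.8, 0.5, 0.5]
gripper_width: 0.088
time_s: 18.62
tcp_pos: [0.3709, -0.2152, 0.2223]
eef_rot: [-0.0, 0.77, 0.638, 0.0]
ft_force: [0.5, 0.4, 0.5]
gripper_width: 0.0878
[ 0.37090913 -0.21523364  0.22227928]
[(array([ 0.3667775 , -0.20042234, -0.16862552]), np.float64(0.04781581608779), 1)]
[(array([ 0.36716603, -0.2001579 ,  2.98166741]), np.float64(0.05359907120743034), 1)]
```

View pics/n_w.png

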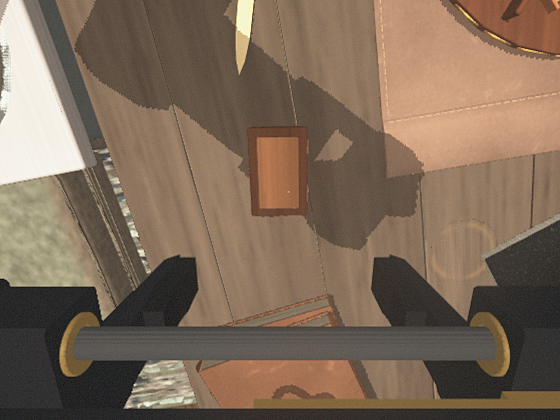

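```bash
python3 plan.py .367 -.2003 .008 -9.4
```

```text
now [ 0.3707 -0.2154  0.2223] yaw -10.9 tilt 0.02 w 0.0879 t 18.82 j [-0.8   0.18  1.64  0.    1.32 -0.61] F [ 0.1 -0.5  0.8]
shift(now axes) [ 0.141 -0.064  2.143] rows>= 6.0
turn az total -0.0083 rows 1.0 | shift if turned first [ 0.143 -0.061  2.143]
turn az total 0.9917 rows 26.0 | shift if turned first [-0.143  0.061  2.143]
```

```bash
python3 -m jog '[[0.14,-0.064,0,0,0,-0.008,1],[0,0,0.36,0,0,0,1],[0,0,0.36,0,0,0,1],[0,0,0.36,0,0,0,1],[0,0,0.36,0,0,0,1],[0,0,0.36,0,0,0,1],[0,0,0.2,0,0,0,1],[0,0,0.14,0,0,0,1]]'
python3 -m jog '[[0,0,0,0,0,0,0],[0,0,0,0,0,0,0],[0,0,0,0,0,0,0],[0,0,0,0,0,0,0],[0,0,0,0,0,0,0]]' 25
python3 -m jog '[[0,0,-0.05,0,0,0,0],[0,0,-0.3,0,0,0,0],[0,0,-0.3,0,0,0,0],[0,0,-0.3,0,0,0,0],[0,0,-0.3,0,0,0,0],[0,0,-0.3,0,0,0,0],[0,0,0,0,0,0,0]]'
python3 plan.py .5854 .0307 .16 -2
python3 - <<'E'
from h import *
show(capture('wrist'),'o_w')
E
```

```text
time_s: 19.48
tcp_pos: [0.3659, -0.1993, 0.0065]
eef_rot: [-0.002, 0.763, 0.646, -0.0]
ft_force: [-0.1, -0.1, 0.7]
gripper_width: 0.0881
time_s: 19.9
tcp_pos: [0.367, -0.2011, 0.0094]
eef_rot: [0.001, 0.764, 0.646, 0.0]
ft_force: [0.2, 1.7, 6.4]
gripper_width: 0.0595
time_s: 20.48
tcp_pos: [0.3679, -0.2021, 0.1685]
eef_rot: [0.005, 0.764, 0.646, 0.0]
ft_force: [1.5, -1.6, -1.1]
gripper_width: 0.0597
now [ 0.3679 -0.2021  0.1685] yaw -9.6 tilt 0.55 w 0.0597 t 20.48 j [-0.79  0.23  1.76 -0.    1.15 -0.62] F [ 1.5 -1.6 -1.1]
shift(now axes) [2.657 1.758 0.084] rows>= 8.0
turn az total -0.042 rows 2.0 | shift if turned first [2.403 2.092 0.084]
turn az total 0.958 rows 25.0 | shift if turned first [-2.403 -2.092  0.084]
```

View pics/o_w.png

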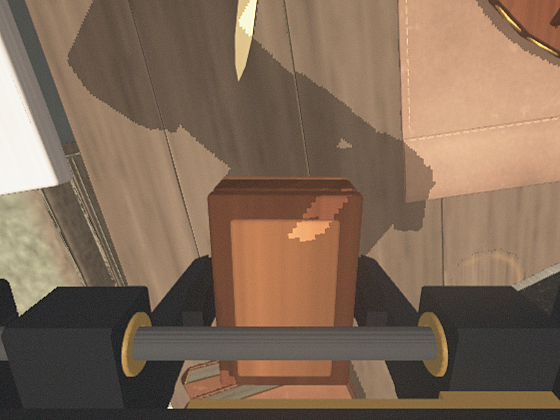

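```bash
python3 -m jog '[[0,0,0,0,0,-0.021,0],[0,0,0,0,0,-0.021,0],[0.24,0.209,0,0,0,0,0],[0.24,0.209,0,0,0,0,0],[0.24,0.209,0,0,0,0,0],[0.24,0.209,0,0,0,0,0],[0.24,0.209,0,0,0,0,0],[0.24,0.209,0,0,0,0,0]]'
python3 -m jog '[[0.24,0.209,0,0,0,0,0],[0.24,0.209,0,0,0,0,0],[0.24,0.209,0,0,0,0,0],[0.24,0.209,0,0,0,0,0],[0,0,0,0,0,0,0],[0,0,0,0,0,0,0],[0,0,0,0,0,0,0]]'
python3 plan.py .5854 .0307 .16 -2
python3 - <<'E'
from h import *
for i in range(3): capture('top')
print(get_state()['tcp_pos'])
c=capture('wrist'); show(c,'p_w')
E
```

```text
time_s: 21.2
tcp_pos: [0.4971, -0.0597, 0.162]
eef_rot: [-0.001, 0.719, 0.695, -0.001]
ft_force: [0.5, -0.9, -2.5]
gripper_width: 0.0593
time_s: 21.78
tcp_pos: [0.583, 0.0314, 0.1621]
eef_rot: [-0.001, 0.719, 0.695, -0.001]
ft_force: [0.6, -0.7, -1.7]
gripper_width: 0.0596
now [0.583  0.0314 0.1621] yaw -2.0 tilt 0.16 w 0.0596 t 21.78 j [-0.15  0.5   1.32 -0.    1.32 -0.11] F [ 0.6 -0.7 -1.7]
shift(now axes) [-0.006  0.024  0.021] rows>= 1.0
turn az total -0.0 rows 1.0 | shift if turned first [-0.006  0.024  0.021]
turn az total 1.0 rows 26.0 | shift if turned first [ 0.006 -0.024  0.021]
[0.58325327 0.03077297 0.16318169]
```

View pics/p_w.png

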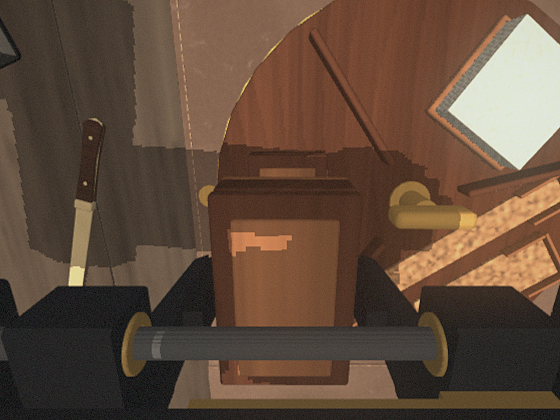

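```bash
python3 - <<'E'
from h import *
c=capture('wrist'); show(c,'q_w',crop=(200,140,370,260),scale=4.5)
E
```

```text
(no output)
```

View pics/q_w.png

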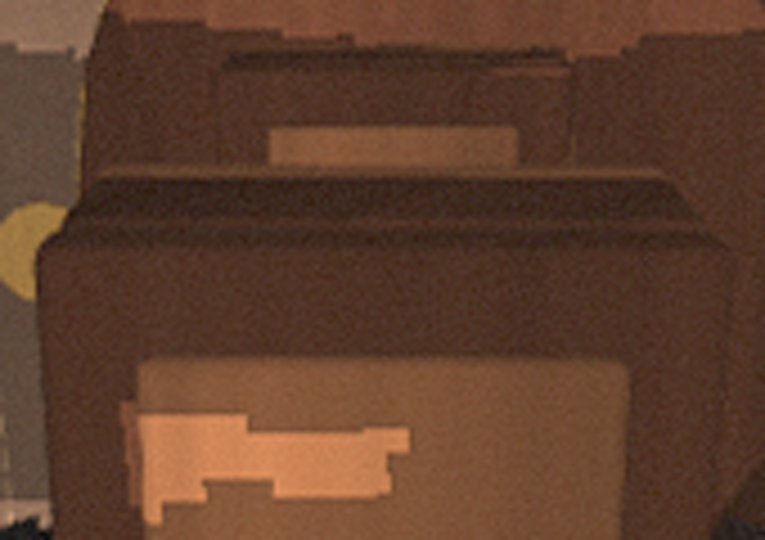

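```bash
python3 - <<'E'
from h import *
c=capture('wrist'); s=get_state(); print(s['tcp_pos'])
a=[unproj(c,p,.068)[:2] for p in((259.6,168.2),(315.1,168.2))]
zt=s['tcp_pos'][2]-.0096+.040
b=[unproj(c,p,zt)[:2] for p in((231.1,220),(339.5,220))]
print(a,b,np.mean(a,0)-np.mean(b,0), a[1]-a[0],b[1]-b[0])
E
```

```text
[0.58363389 0.0309898  0.16351242]
[array([0.56589098, 0.06692508]), array([0.60729229, 0.06540598])] [array([0.5645429 , 0.07001094]), array([0.60512556, 0.06852538])] [ 0.0017574  -0.00310263] [ 0.04140132 -0.00151911] [ 0.04058266 -0.00148556]
```

```bash
python3 -m jog '[[-0.018,0.018,0.15,0,0,0,0],[0,0,0.2,0,0,0,0],[0,0,0.2,0,0,0,0],[0,0,0.15,0,0,0,0],[0,0,0.08,0,0,0,0],[0,0,0,0,0,0,0],[0,0,0,0,0,0,0]]'
python3 - <<'E'
from h import *
c=capture('wrist'); show(c,'r_w',crop=(200,140,370,260),scale=4.5); c=capture('scene'); show(c,'r_s',crop=(200,160,330,260),scale=5)
E
```

```text
time_s: 22.67
tcp_pos: [0.5858, 0.0296, 0.0858]
eef_rot: [0.0, 0.719, 0.695, 0.0]
ft_force: [0.0, -0.6, -1.8]
gripper_width: 0.0602
```

View pics/r_w.png

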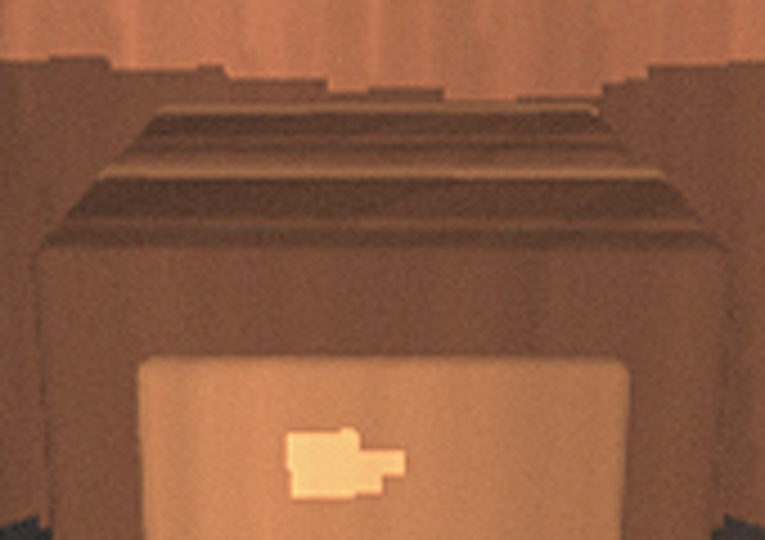

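View pics/r_s.png

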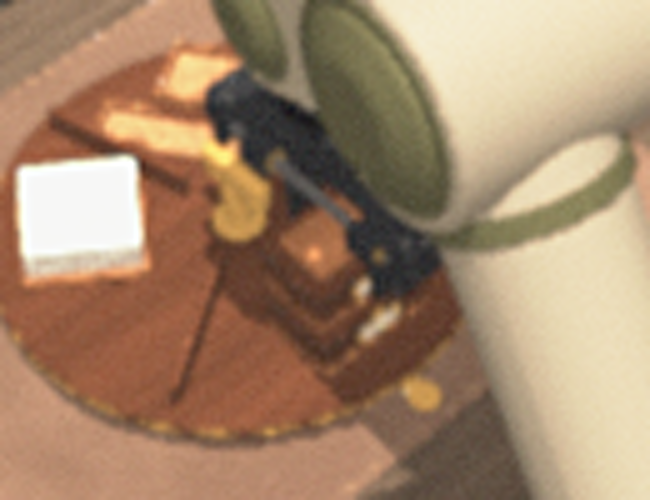

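```bash
python3 -m jog '[[0,0,0.03,0,0,0,0],[0,0,0.03,0,0,0,0],[0,0,0,0,0,0,0]]'
python3 -m jog '[[0,0,0.02,0,0,0,0],[0,0,0,0,0,0,0]]'
python3 -m jog '[[0,0,0.02,0,0,0,0],[0,0,0,0,0,0,0]]'
python3 -m jog '[[0,0,0.02,0,0,0,0],[0,0,0,0,0,0,0]]'
```

```text
time_s: 23.02
tcp_pos: [0.5855, 0.0298, 0.0791]
eef_rot: [-0.0, 0.719, 0.695, -0.0]
ft_force: [-0.4, 0.0, -2.9]
gripper_width: 0.0596
time_s: 23.18
tcp_pos: [0.5855, 0.0298, 0.0771]
eef_rot: [-0.0, 0.719, 0.695, -0.0]
ft_force: [0.3, -0.5, -2.5]
gripper_width: 0.0598
time_s: 23.35
tcp_pos: [0.5857, 0.0297, 0.0753]
eef_rot: [0.0, 0.719, 0.695, 0.0]
ft_force: [0.5, -0.0, -3.2]
gripper_width: 0.0599
time_s: 23.52
tcp_pos: [0.5858, 0.0297, 0.0752]
eef_rot: [0.001, 0.719, 0.695, 0.0]
ft_force: [-4.9, 0.5, 13.8]
gripper_width: 0.0598
```

```bash
python3 -m jog '[[0,0,-0.015,0,0,0,0],[0,0,0,0,0,0,0]]'
python3 -m jog '[[0,0,0,0,0,0,0.85],[0,0,0,0,0,0,0.85],[0,0,0,0,0,0,0.85],[0,0,0,0,0,0,0.85],[0,0,-0.1,0,0,0,0.85],[0,0,-0.25,0,0,0,0.85],[0,0,-0.3,0,0,0,0.85],[0,0,-0.3,0,0,0,0.85]]'
python3 -m jog '[[-0.3,0,-0.3,0,0,0,0.85],[-0.3,0,-0.3,0,0,0,0.85],[-0.3,0,-0.3,0,0,0,0.85],[-0.3,0,0,0,0,0,1],[0,0,0,0,0,0,1],[0,0,0,0,0,0,1]]'
python3 - <<'E'
from meas import *
c=capture('wrist'); show(c,'s_w'); cs=capture('scene'); show(cs,'s_s',crop=(180,130,330,270),scale=5)
ct=capture('top'); show(ct,'s_t')
print(get_state()['tcp_pos'])
P=BOX
two=[BOX[0],cub(.06,.092,.036,.072),cub(.042,.074,.072,.076)]
print(meas('card_box_1',two,.028,[c],n=1))
for x,cc in(('w',c),('t',ct),('s',cs)): print(x,[(round(d['conf'],2),np.round(d['pixel'])) for d in boxes_of(cc,'card_box_1')])
E
```

```text
time_s: 23.68
tcp_pos: [0.5858, 0.0297, 0.0752]
eef_rot: [0.0, 0.719, 0.695, 0.0]
ft_force: [0.0, -0.6, -0.9]
gripper_width: 0.06
time_s: 24.35
tcp_pos: [0.5854, 0.0298, 0.1715]
eef_rot: [-0.0, 0.719, 0.695, -0.0]
ft_force: [0.7, 0.3, 0.0]
gripper_width: 0.0748
time_s: 24.85
tcp_pos: [0.5812, -0.0896, 0.2588]
eef_rot: [0.0, 0.72, 0.694, 0.0]
ft_force: [0.7, 0.4, -0.5]
gripper_width: 0.0879
[ 0.58132347 -0.08751509  0.25802087]
[(array([ 0.58552806,  0.03128628, -0.04080956]), np.float64(0.028521990766637577), 1)]
w [(0.75, array([282.,  55.])), (0.27, array([399., 102.]))]
t [(0.89, array([264., 212.]))]
s [(0.61, array([267., 214.]))]
```

View pics/s_w.png

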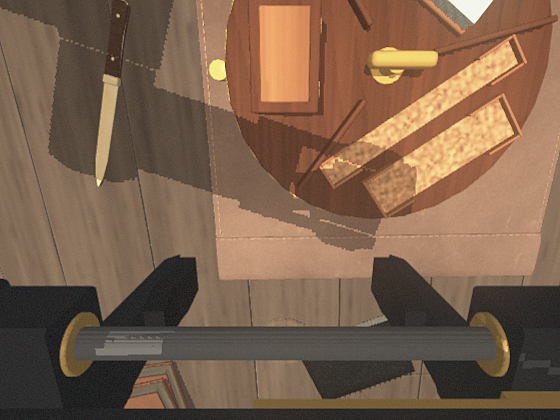

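View pics/s_s.png

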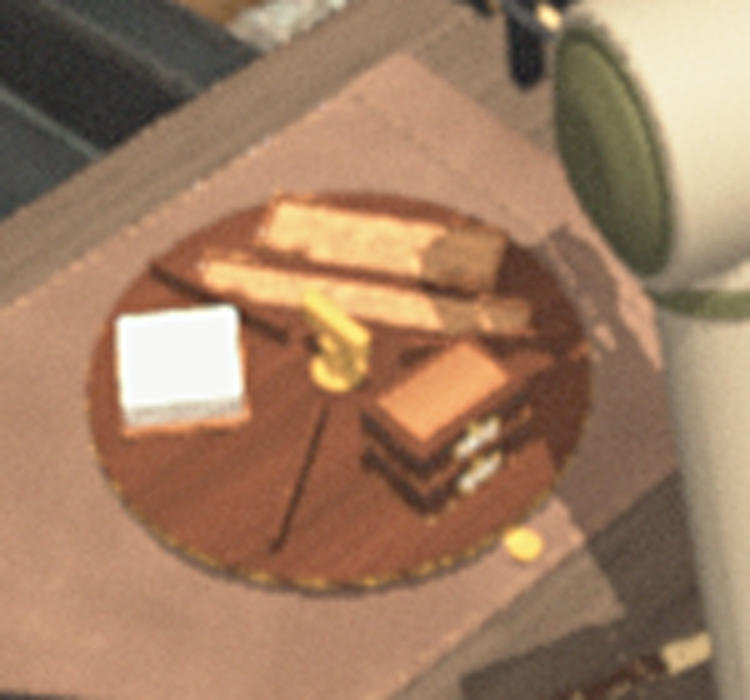

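View pics/s_t.png

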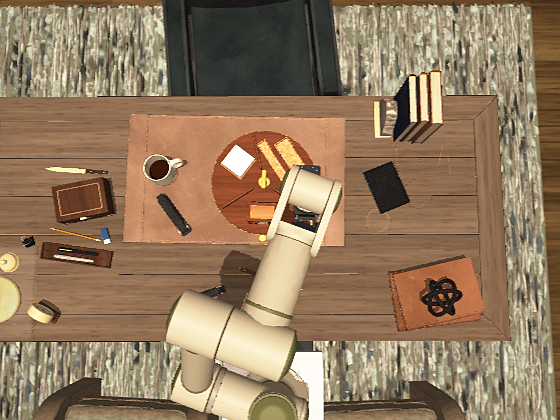

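```bash
python3 -m jog '[[0,0,-0.03,0,0,-0.036,0.6],[0,0,0,0,0,-0.036,0.6],[0,0,0,0,0,-0.036,0.6],[0,0,0,0,0,-0.036,0.6],[0,0,0,0,0,-0.036,0.6],[0,0,0,0,0,-0.036,0.6],[0,0,0,0,0,-0.036,0.6],[0,0,0,0,0,-0.036,0.6]]'
python3 -m jog '[[0,0,0,0,0,-0.036,0.45],[0,0,0,0,0,-0.036,0.45],[0,0,0,0,0,-0.036,0.45],[0,0,0,0,0,-0.036,0.45],[0,0,0,0,0,-0.036,0.45],[0,0,0,0,0,-0.036,0.45],[0,0,0,0,0,0,0.45],[0,0,0,0,0,0,0.45]]'
python3 plan.py .695 .028 .16 88.2
```

```text
time_s: 25.87
tcp_pos: [0.5815, -0.0881, 0.2612]
eef_rot: [-0.0, 0.34, 0.94, 0.0]
ft_force: [-1.2, -0.7, 0.5]
gripper_width: 0.0531
time_s: 26.53
tcp_pos: [0.5815, -0.0882, 0.2612]
eef_rot: [-0.0, 0.013, 1.0, 0.0]
ft_force: [0.8, -0.3, 0.0]
gripper_width: 0.0397
now [ 0.5815 -0.0882  0.2612] yaw 88.5 tilt 0.01 w 0.0397 t 26.53 j [-0.35  0.44  1.14  0.    1.56 -1.9 ] F [ 0.8 -0.3  0. ]
shift(now axes) [-1.105  1.19   1.012] rows>= 5.0
turn az total 0.0019 rows 1.0 | shift if turned first [-1.098  1.197  1.012]
turn az total -0.9981 rows 26.0 | shift if turned first [ 1.098 -1.197  1.012]
```

```bash
python3 -m jog '[[-0.22,0.238,0.05,0,0,0,0.45],[-0.22,0.238,0.1,0,0,0,0.45],[-0.22,0.238,0.2,0,0,0,0.45],[-0.22,0.238,0.3,0,0,0,0.45],[-0.22,0.238,0.36,0,0,0,0.45],[0,0,0,0,0,0,0.45],[0,0,0,0,0,0,0.45],[0,0,0,0,0,0,0.45]]' 15
python3 plan.py .695 .028 .067 88.2
python3 - <<'E'
from h import *
c=capture('wrist'); show(c,'t_w')
for i in range(2): capture('top')
print(get_state()['tcp_pos'])
E
```

```text
time_s: 27.2
tcp_pos: [0.6898, 0.023, 0.168]
eef_rot: [0.001, 0.012, 1.0, -0.0]
ft_force: [0.3, 0.7, 1.2]
gripper_width: 0.0397
now [0.6898 0.023  0.168 ] yaw 88.6 tilt 0.07 w 0.0397 t 27.2 j [-0.14  0.68  0.97 -0.    1.49 -1.68] F [0.3 0.7 1.2]
shift(now axes) [-0.049  0.051  1.01 ] rows>= 3.0
turn az total 0.0023 rows 1.0 | shift if turned first [-0.049  0.052  1.01 ]
turn az total -0.9977 rows 26.0 | shift if turned first [ 0.049 -0.052  1.01 ]
[0.68982591 0.022392   0.16914276]
```

View pics/t_w.png

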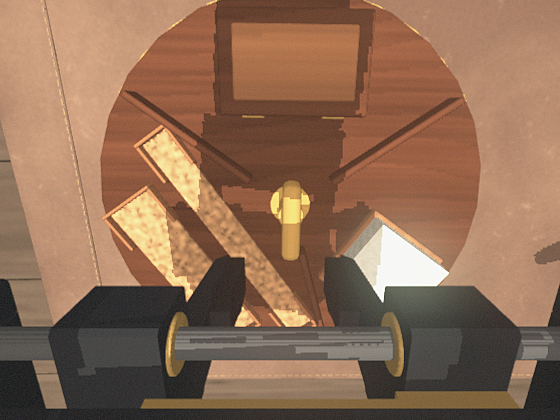

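```bash
python3 -m jog '[[-0.05,0.054,0.15,0,0,0.002,0.45],[0,0,0.25,0,0,0,0.45],[0,0,0.25,0,0,0,0.45],[0,0,0.2,0,0,0,0.45],[0,0,0.16,0,0,0,0.45],[0,0,0,0,0,0,0.45],[0,0,0,0,0,0,0.45]]' 15
python3 -m jog '[[0,0,0,0,0,0,0],[0,0,0,0,0,0,0],[0,0,0,0,0,0,0],[0,0,0,0,0,0,0],[0,0,0,0,0,0,0],[0,0,0,0,0,0,0]]' 15
python3 plan.py .695 .028 .067 88.2
```

```text
time_s: 27.93
tcp_pos: [0.6947, 0.0286, 0.0655]
eef_rot: [-0.001, 0.015, 1.0, 0.0]
ft_force: [-0.3, 0.1, -0.4]
gripper_width: 0.0397
time_s: 28.43
tcp_pos: [0.6952, 0.0278, 0.0669]
eef_rot: [0.001, 0.015, 1.0, -0.001]
ft_force: [-1.8, -5.0, 3.3]
gripper_width: 0.0139
now [0.6952 0.0278 0.0669] yaw 88.3 tilt 0.11 w 0.0139 t 28.43 j [-0.13  0.78  1.07 -0.    1.29 -1.67] F [-1.8 -5.   3.3]
shift(now axes) [ 0.002  0.002 -0.001] rows>= 1.0
turn az total 0.0007 rows 1.0 | shift if turned first [ 0.002  0.002 -0.001]
turn az total -0.9993 rows 26.0 | shift if turned first [-0.002 -0.002 -0.001]
```

```bash
python3 -m jog '[[0,0,0,0,0,0.002,0],[0,0,0,0,0,0.004,0],[0,0,0,0,0,0.006,0],[0,0,0,0,0,0.008,0],[0,0,0,0,0,0.010,0],[0,0,0,0,0,0.012,0],[0,0,0,0,0,0.013,0],[0,0,0,0,0,0.013,0]]' 20
python3 -m jog '[[0,0,0,0,0,0.013,0],[0,0,0,0,0,0.013,0],[0,0,0,0,0,0.013,0],[0,0,0,0,0,0.013,0],[0,0,0,0,0,0.013,0],[0,0,0,0,0,0.013,0],[0,0,0,0,0,0.013,0],[0,0,0,0,0,0.013,0]]'
python3 plan.py .695 .028 .067 -36.4
```

```text
time_s: 29.1
tcp_pos: [0.6951, 0.0275, 0.067]
eef_rot: [0.001, 0.122, 0.993, -0.001]
ft_force: [-2.9, -6.9, 6.2]
gripper_width: 0.0137
time_s: 29.77
tcp_pos: [0.695, 0.0271, 0.067]
eef_rot: [0.001, 0.282, 0.959, -0.001]
ft_force: [-2.3, -9.1, 6.8]
gripper_width: 0.0133
now [0.695  0.0271 0.067 ] yaw 57.2 tilt 0.15 w 0.0133 t 29.77 j [-0.13  0.78  1.07 -0.    1.29 -1.13] F [-2.3 -9.1  6.8]
shift(now axes) [ 0.005  0.008 -0.   ] rows>= 1.0
turn az total 0.5202 rows 14.0 | shift if turned first [ 0.008 -0.005 -0.   ]
turn az total -0.4798 rows 13.0 | shift if turned first [-0.008  0.005 -0.   ]
```

```bash
python3 -m jog '[[0,0,0,0,0,0.013,0],[0,0,0,0,0,0.013,0],[0,0,0,0,0,0.013,0],[0,0,0,0,0,0.013,0],[0,0,0,0,0,0.013,0],[0,0,0,0,0,0.013,0],[0,0,0,0,0,0.013,0],[0,0,0,0,0,0.013,0]]'
python3 -m jog '[[0,0,0,0,0,0.013,0],[0,0,0,0,0,0.013,0],[0,0,0,0,0,0.013,0],[0,0,0,0,0,0.013,0],[0,0,0,0,0,0.013,0],[0,0,0,0,0,0.013,0],[0,0,0,0,0,0.013,0],[0,0,0,0,0,0.013,0]]'
python3 -m jog '[[0,0,0,0,0,0.013,0],[0,0,0,0,0,0.013,0],[0,0,0,0,0,0.013,0],[0,0,0,0,0,0.013,0],[0,0,0,0,0,0.013,0],[0,0,0,0,0,0.013,0],[0,0,0,0,0,0.013,0],[0,0,0,0,0,0.013,0]]'
python3 -m jog '[[0,0,0,0,0,0.013,0],[0,0,0,0,0,0.013,0],[0,0,0,0,0,0.013,0],[0,0,0,0,0,0.013,0],[0,0,0,0,0,0.013,0],[0,0,0,0,0,0.013,0],[0,0,0,0,0,0.013,0],[0,0,0,0,0,0.013,0]]'
python3 -m jog '[[0,0,0,0,0,0.013,0],[0,0,0,0,0,0.013,0],[0,0,0,0,0,0.013,0],[0,0,0,0,0,0.012,0],[0,0,0,0,0,0.010,0],[0,0,0,0,0,0.008,0],[0,0,0,0,0,0.006,0],[0,0,0,0,0,0.004,0]]'
python3 plan.py .695 .028 .067 -36.4
```

```text
time_s: 30.43
tcp_pos: [0.6946, 0.0267, 0.067]
eef_rot: [0.001, 0.434, 0.901, -0.001]
ft_force: [-5.2, -10.1, 7.0]
gripper_width: 0.014
time_s: 31.1
tcp_pos: [0.6942, 0.0265, 0.0669]
eef_rot: [0.0, 0.575, 0.818, -0.002]
ft_force: [-7.8, -11.4, 7.3]
gripper_width: 0.0137
time_s: 31.77
tcp_pos: [0.6937, 0.0265, 0.0669]
eef_rot: [0.0, 0.701, 0.714, -0.002]
ft_force: [-10.1, -11.5, 8.9]
gripper_width: 0.0139
time_s: 32.43
tcp_pos: [0.6933, 0.0265, 0.0669]
eef_rot: [0.0, 0.807, 0.59, -0.003]
ft_force: [-12.9, -11.2, 10.2]
gripper_width: 0.0138
time_s: 33.1
tcp_pos: [0.6929, 0.0267, 0.0669]
eef_rot: [0.0, 0.874, 0.486, -0.003]
ft_force: [-14.7, -10.1, 11.3]
gripper_width: 0.0139
now [0.6929 0.0267 0.0669] yaw -31.8 tilt 0.33 w 0.0139 t 33.1 j [-0.13  0.78  1.08 -0.    1.29  0.43] F [-14.7 -10.1  11.3]
shift(now axes) [ 0.022  0.01  -0.001] rows>= 1.0
turn az total 0.0255 rows 1.0 | shift if turned first [ 0.023  0.009 -0.001]
turn az total -0.9745 rows 25.0 | shift if turned first [-0.023 -0.009 -0.001]
```

```bash
python3 -m jog '[[0,0,0,0,0,0.008,0],[0,0,0,0,0,0.008,0],[0,0,0,0,0,0.006,0],[0,0,0,0,0,0.004,0],[0,0,0,0,0,0,0],[0,0,0,0,0,0,0],[0,0,0,0,0,0,0]]'
python3 -m jog '[[0,0,0,0,0,0,0.1],[0,0,0,0,0,0,0.16],[0,0,0,0,0,0,0.25],[0,0,0,0,0,0,0.4],[0,0,0,0,0,0,0.4],[0,0,0,0,0,0,0.4]]'
python3 -m jog '[[0,0,-0.2,0,0,0,0.4],[0,0,-0.3,0,0,0,0.4],[0,0,-0.3,0,0,0,0.4],[0,0,-0.3,0,0,0,0.4],[0,0,-0.3,0,0,0,0.4],[0,0,-0.3,0,0,0,0.4],[0,0,-0.3,0,0,0,0.4],[0,0,0,0,0,0,0.4]]'
python3 plan.py .43 .05 .27 -36.4
python3 - <<'E'
from h import *
c=capture('wrist'); show(c,'u_w');c=capture('scene'); show(c,'u_s',crop=(150,110,350,300),scale=3.1);
c=capture('top'); show(c,'u_t')
E
```

```text
time_s: 33.68
tcp_pos: [0.6929, 0.0268, 0.0669]
eef_rot: [0.0, 0.893, 0.451, -0.003]
ft_force: [-15.0, -10.4, 11.2]
gripper_width: 0.0139
time_s: 34.18
tcp_pos: [0.6949, 0.0291, 0.0658]
eef_rot: [-0.0, 0.892, 0.451, 0.0]
ft_force: [0.1, -0.4, -0.4]
gripper_width: 0.0352
time_s: 34.85
tcp_pos: [0.6961, 0.0289, 0.2729]
eef_rot: [0.003, 0.892, 0.451, 0.005]
ft_force: [0.2, 0.5, 1.2]
gripper_width: 0.035
now [0.6961 0.0289 0.2729] yaw -36.4 tilt 0.63 w 0.035 t 34.85 j [-0.13  0.64  0.75  0.    1.74  0.51] F [0.2 0.5 1.2]
shift(now axes) [-1.408e+00 -2.268e+00 -1.000e-03] rows>= 7.0
turn az total 0.0002 rows 1.0 | shift if turned first [-1.409e+00 -2.267e+00 -1.000e-03]
turn az total -0.9998 rows 26.0 | shift if turned first [ 1.409e+00  2.267e+00 -1.000e-03]
```

View pics/u_w.png

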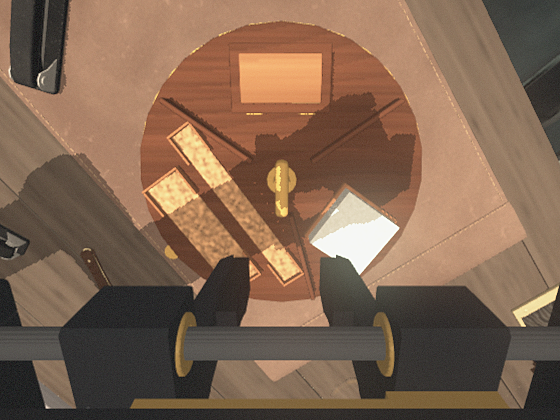

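View pics/u_s.png

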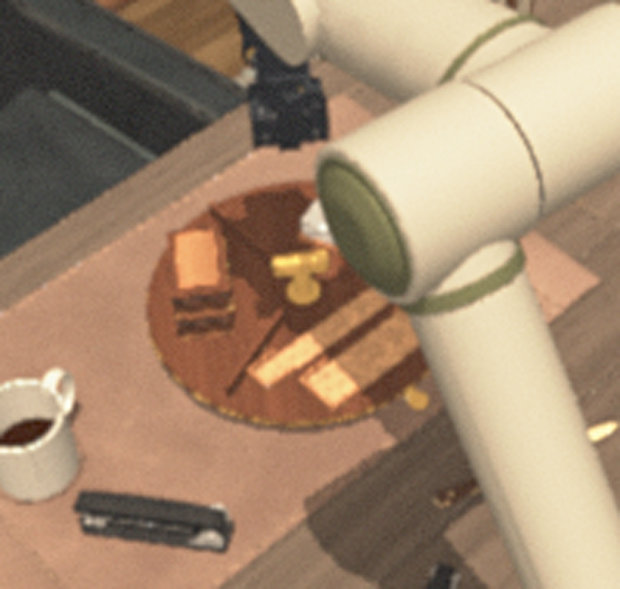

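View pics/u_t.png

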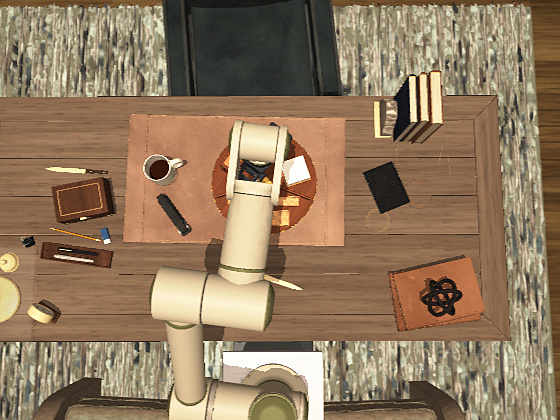

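```bash
python3 -m jog '[[-0.2,-0.32,0,0,0,-0.036,1],[-0.2,-0.32,0,0,0,0,1],[-0.2,-0.32,0,0,0,0,1],[-0.2,-0.32,0,0,0,0,1],[-0.2,-0.32,0,0,0,0,1],[-0.2,-0.32,0,0,0,0,1],[-0.2,-0.32,0,0,0,0,1],[0,0,0,0,0,-0.03,1]]'
python3 -m jog '[[0,0,0,0,0,-0.035,1],[0,0,0,0,0,-0.035,1],[0,0,0,0,0,-0.035,1],[0,0,0,0,0,-0.032,1],[0,0,0,0,0,0,1],[0,0,0,0,0,0,1]]'
python3 plan.py .43 .05 .27 0
python3 - <<'E'
from h import *
c=capture('wrist'); show(c,'v_w');
c=capture('top'); show(c,'v_t')
E
```

```text
time_s: 35.67
tcp_pos: [0.4247, 0.0242, 0.2645]
eef_rot: [-0.002, 0.841, 0.541, -0.002]
ft_force: [0.5, 0.2, 0.6]
gripper_width: 0.0861
time_s: 36.17
tcp_pos: [0.4306, 0.0234, 0.265]
eef_rot: [-0.001, 0.707, 0.707, -0.001]
ft_force: [-0.4, -0.6, 0.2]
gripper_width: 0.0881
now [0.4306 0.0234 0.265 ] yaw -0.0 tilt 0.12 w 0.0881 t 36.17 j [-0.22  0.15  1.55  0.    1.45 -0.22] F [-0.4 -0.6  0.2]
shift(now axes) [ 0.266 -0.006 -0.05 ] rows>= 1.0
turn az total -0.0001 rows 1.0 | shift if turned first [ 0.266 -0.006 -0.05 ]
turn az total 0.9999 rows 26.0 | shift if turned first [-0.266  0.006 -0.05 ]
```

View pics/v_w.png

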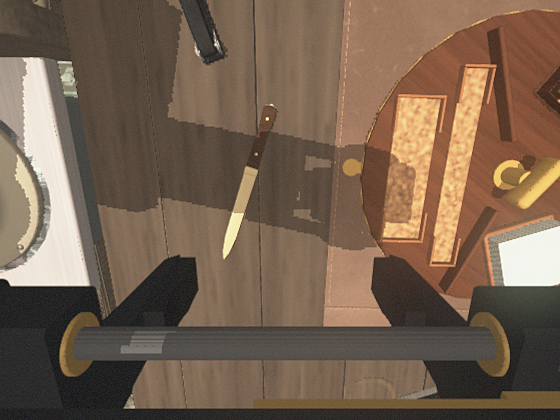

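View pics/v_t.png

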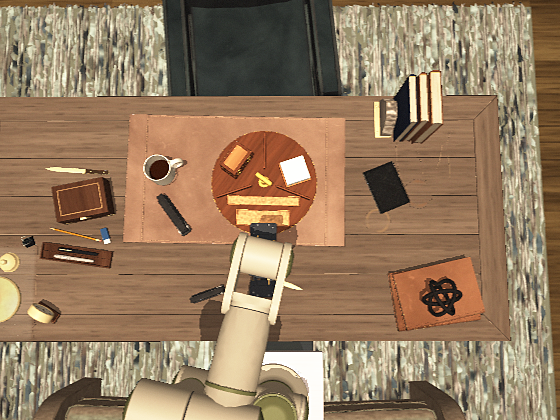

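```bash
python3 - <<'E'
from h import *
c=capture('wrist'); show(c,'w_w',crop=(360,50,520,280),scale=3.3); show(c,'w_w2',crop=(190,90,310,270),scale=3.3)
g=unproj(c,(269,105),.008)[:2];t=unproj(c,(224,258),.004)[:2]; j=unproj(c,(253,167),.006)[:2]
print(g,t,j,np.linalg.norm(g-t),np.degrees(np.arctan2(*(g-t)[::-1])))
for d in regions_of(c,'letter_opener')[:2]:
    ys,xs=np.nonzero(d['region']); P=np.array([unproj(c,p,.005)[:2] for p in zip(xs,ys)]); m=P.mean(0); u=np.linalg.svd(P-m)[2][0]; pr=(P-m)@u
    print(d['conf'],len(P),m,np.degrees(np.arctan2(u[1],u[0])),pr.min(),pr.max(), m+u*(pr.min()+pr.max())/2)
E
```

```text
[0.41189901 0.10473792] [ 0.34667703 -0.09555145] [0.39064711 0.0309478 ] 0.21064126034816458 71.96274183582416
0.78 1883 [0.38401872 0.0169019 ] -108.6551630960069 -0.09432364391467409 0.11840437918020966 [0.38016735 0.00549412]
```

View pics/w_w.png

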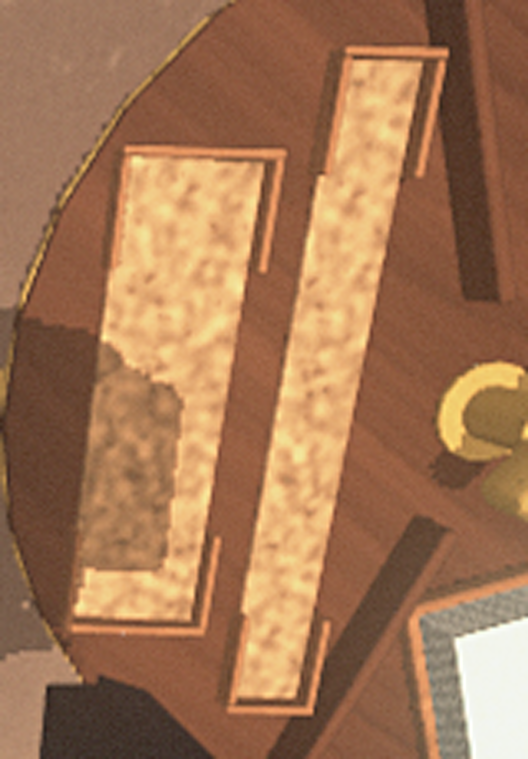

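View pics/w_w2.png

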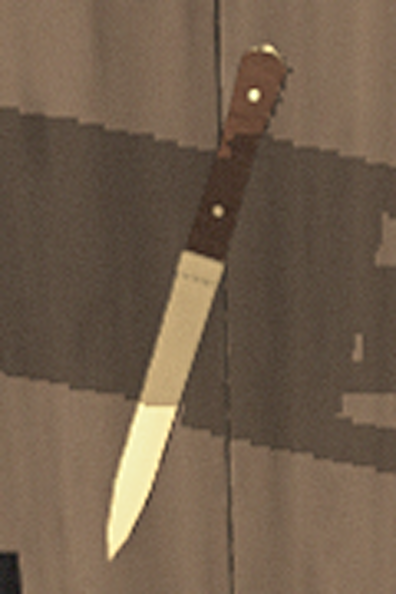

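```bash
python3 - <<'E'
from h import *
c=capture('wrist')
def W(p,z): return unproj(c,(p[0]/3.3+360,p[1]/3.3+50),z)[:2]
for nm,Q in(('op',[(350,57),(425,62),(237,700),(298,702)]),('st',[(127,158),(265,163),(75,617),(193,622)])):
    w=[W(q,.031) for q in Q]; ctr=np.mean(w,0); ax=(w[0]+w[1]-w[2]-w[3])/2
    print(nm,np.round(w,4),'ctr',ctr,'ang',np.degrees(np.arctan2(ax[1],ax[0])),np.linalg.norm(ax))
def V(p,z): return unproj(c,(p[0]/3.3+190,p[1]/3.3+90),z)[:2]
e,j,t,r1,r2=V((265,48),.007),V((204,256),.008),V((110,558),.004),V((254,95),.009),V((218,211),.009)
u=(r1-r2)/np.linalg.norm(r1-r2); print('rivets',r1,r2,np.degrees(np.arctan2(u[1],u[0])))
print('end',e,'junction',j,'tip',t, 'len',np.linalg.norm(e-t),'griplen',np.linalg.norm(e-j))
v=(e-t)/np.linalg.norm(e-t); print('ang',np.degrees(np.arctan2(v[1],v[0])),'ctr',(e+t)/2)
E
```

```text
op [[ 0.6254  0.1431]
 [ 0.6501  0.1416]
 [ 0.6209 -0.0884]
 [ 0.6449 -0.0892]] ctr [0.63534759 0.0267748 ] ang 88.79426092046127 0.23115405545772932
st [[ 0.5562  0.112 ]
 [ 0.6026  0.1104]
 [ 0.5542 -0.0534]
 [ 0.5995 -0.0554]] ctr [0.5781205 0.0284084] ang 89.12608860813722 0.1656447140408525
rivets [0.40949331 0.08903806] [0.39541895 0.04745854] 71.29941201958336
end [0.41358292 0.10515584] junction [0.38959195 0.03040462] tip [ 0.34601359 -0.09750437] len 0.21362765492607563 griplen 0.07850675947050448
ang 71.56099881900366 ctr [0.37979826 0.00382573]
```

```bash
python3 plan.py .3902 .0343 .08 -18.6
```

```text
now [0.4309 0.0233 0.2658] yaw 0.1 tilt 0.03 w 0.0882 t 36.42 j [-0.22  0.15  1.54  0.    1.45 -0.22] F [0.4 0.3 0.6]
shift(now axes) [ 0.111 -0.406  1.858] rows>= 5.0
turn az total 0.1037 rows 3.0 | shift if turned first [-0.025 -0.42   1.858]
turn az total -0.8963 rows 23.0 | shift if turned first [0.025 0.42  1.858]
```

```bash
python3 -m jog '[[0,0,0,0,0,0.0346,0.5],[0,0,0,0,0,0.0346,0.5],[0,0,0,0,0,0.0346,0.5],[-0.01,-0.14,0.36,0,0,0,0.5],[-0.01,-0.14,0.36,0,0,0,0.5],[0,-0.14,0.36,0,0,0,0.5],[0,0,0.36,0,0,0,0.5],[0,0,0.36,0,0,0,0.5]]'
python3 -m jog '[[0,0,0.06,0,0,0,0.5],[0,0,0,0,0,0,0.5],[0,0,0,0,0,0,0.5]]'
python3 plan.py .3902 .0343 .002 -18.6
python3 - <<'E'
from h import *
c=capture('wrist'); show(c,'x_w')
E
```

```text
time_s: 37.08
tcp_pos: [0.3899, 0.035, 0.085]
eef_rot: [0.001, 0.812, 0.584, 0.001]
ft_force: [0.7, -1.6, 0.1]
gripper_width: 0.0443
time_s: 37.33
tcp_pos: [0.3913, 0.0345, 0.0811]
eef_rot: [0.0, 0.812, 0.584, 0.0]
ft_force: [-0.5, -0.5, 1.2]
gripper_width: 0.0443
now [0.3913 0.0345 0.0811] yaw -18.6 tilt 0.06 w 0.0443 t 37.33 j [-0.22  0.33  1.95  0.    0.86  0.11] F [-0.5 -0.5  1.2]
shift(now axes) [-0.006 -0.011  0.791] rows>= 2.0
turn az total 0.0002 rows 1.0 | shift if turned first [-0.006 -0.011  0.791]
turn az total -0.9998 rows 26.0 | shift if turned first [0.006 0.011 0.791]
```

View pics/x_w.png

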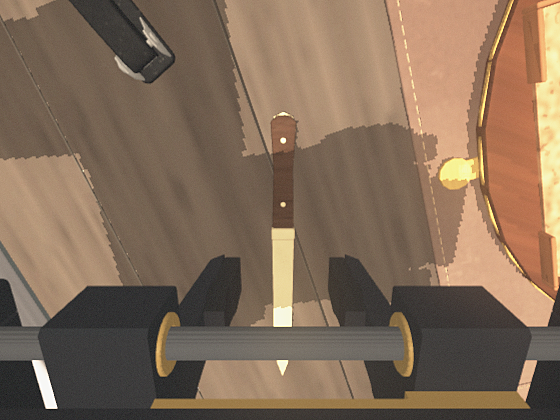

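```bash
python3 - <<'E'
from h import *
c=capture('wrist'); s=get_state(); q=s['eef_rot']; r=R.from_quat([q[1],q[2],q[3],q[0]]).as_matrix()
for nm,p,z in(('end',(284,113),.007),('wood',(284,228),.009),('dots',(284,239),.009),('tip',(283,375),.004)):
    w=unproj(c,p,z); print(nm,np.round((r.T@(w-s['tcp_pos']))*1000,1))
E
```

```text
end [75.  -0.4 74.6]
wood [-3.7 -0.5 72.6]
dots [-12.2  -0.5  72.6]
tip [-140.4   -1.5   77.6]
```

```bash
python3 -m jog '[[0,0,0.25,0,0,0,0.5],[0,0,0.25,0,0,0,0.5],[0,0,0.15,0,0,0,0.5],[0,0,0.09,0,0,0,0.5],[0,0,0.05,0,0,0,0.5],[0,0,0,0,0,0,0.5],[0,0,0,0,0,0,0.5]]'
python3 -m jog '[[0,0,0,0,0,0,0],[0,0,0,0,0,0,0],[0,0,0,0,0,0,0],[0,0,0,0,0,0,0],[0,0,0,0,0,0,0],[0,0,0,0,0,0,0]]' 25
python3 -m jog '[[0,0,-0.05,0,0,0,0],[0,0,-0.25,0,0,0,0],[0,0,-0.3,0,0,0,0],[0,0,-0.3,0,0,0,0],[0,0,-0.3,0,0,0,0],[0,0,-0.2,0,0,0,0],[0,0,0,0,0,0,0],[0,0,0,0,0,0,0]]'
python3 plan.py .634 .060 .13 -1
python3 - <<'E'
from h import *
c=capture('wrist'); show(c,'y_w')
E
```

```text
time_s: 38.02
tcp_pos: [0.3912, 0.0346, 0.0019]
eef_rot: [0.001, 0.812, 0.584, 0.001]
ft_force: [0.3, -0.3, 0.1]
gripper_width: 0.044
time_s: 38.52
tcp_pos: [0.3906, 0.0347, 0.0012]
eef_rot: [0.0, 0.812, 0.584, 0.0]
ft_force: [0.1, -0.1, 5.4]
gripper_width: 0.0162
time_s: 39.18
tcp_pos: [0.3905, 0.0347, 0.1414]
eef_rot: [0.001, 0.812, 0.584, 0.001]
ft_force: [-0.3, 0.3, -0.4]
gripper_width: 0.0161
now [0.3905 0.0347 0.1414] yaw -18.5 tilt 0.1 w 0.0161 t 39.18 j [-0.22  0.22  1.86  0.    1.05  0.11] F [-0.3  0.3 -0.4]
shift(now axes) [1.014 2.228 0.118] rows>= 6.0
turn az total -0.0974 rows 3.0 | shift if turned first [0.295 2.43  0.118]
turn az total 0.9026 rows 23.0 | shift if turned first [-0.295 -2.43   0.118]
```

View pics/y_w.png

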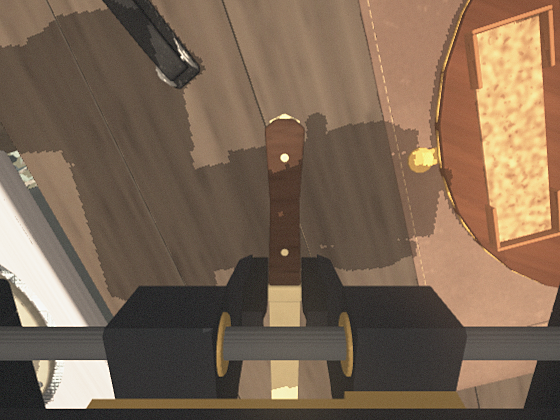

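```bash
python3 -m jog '[[0,0,0,0,0,-0.0325,0],[0,0,0,0,0,-0.0325,0],[0,0,0,0,0,-0.0325,0],[0.03,0.243,0,0,0,0,0],[0.03,0.243,0,0,0,0,0],[0.03,0.243,0,0,0,0,0],[0.03,0.243,0,0,0,0,0],[0.03,0.243,0,0,0,0,0]]'
python3 -m jog '[[0.03,0.243,0,0,0,0,0],[0.03,0.243,0,0,0,0,0],[0.03,0.243,0,0,0,0,0],[0.03,0.243,0,0,0,0,0],[0.02,0.243,0,0,0,0,0],[0,0,0.1,0,0,0,0],[0,0,0,0,0,0,0],[0,0,0,0,0,0,0]]'
python3 plan.py .6346 .0598 .13 -1
python3 - <<'E'
from h import *
for i in range(3): capture('top')
print(get_state()['tcp_pos'])
c=capture('wrist'); show(c,'z_w')
E
```

```text
time_s: 39.9
tcp_pos: [0.5126, 0.0479, 0.1388]
eef_rot: [-0.002, 0.713, 0.701, -0.001]
ft_force: [0.2, -0.3, -0.5]
gripper_width: 0.0164
time_s: 40.57
tcp_pos: [0.6324, 0.0596, 0.1286]
eef_rot: [-0.002, 0.713, 0.701, -0.002]
ft_force: [-0.2, -1.3, -0.9]
gripper_width: 0.0164
now [0.6324 0.0596 0.1286] yaw -1.0 tilt 0.29 w 0.0164 t 40.57 j [-0.09  0.62  1.21 -0.    1.32 -0.07] F [-0.2 -1.3 -0.9]
shift(now axes) [ 0.003  0.022 -0.014] rows>= 1.0
turn az total 0.0001 rows 1.0 | shift if turned first [ 0.003  0.022 -0.014]
turn az total -0.9999 rows 26.0 | shift if turned first [-0.003 -0.022 -0.014]
[0.63317158 0.05948125 0.13099276]
```

View pics/z_w.png

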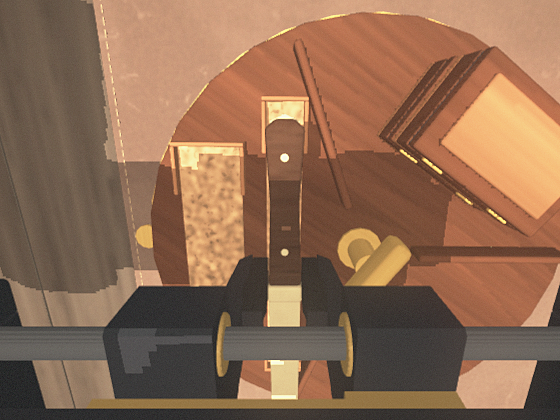

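```bash
python3 - <<'E'
from h import *
c=capture('wrist'); show(c,'z_w2',crop=(240,80,330,170),scale=6)
s=get_state();print(s['tcp_pos'])
a=unproj(c,(266,103),.031);b=unproj(c,(303.5,103),.031);print('slot end',a[:2],b[:2],(a+b)[:2]/2)
e=unproj(c,(285,118),s['tcp_pos'][2]+.004);print('opener end',e)
w=[unproj(c,p,s['tcp_pos'][2]+.006)[:2] for p in((284.5,158),(284.5,252))]; print('rivets',w)
E
```

```text
[0.63353686 0.05949493 0.13141729]
slot end [0.62119392 0.14130602] [0.64808047 0.14082749] [0.63463719 0.14106676]
opener end [0.63450003 0.13383345 0.13541729]
rivets [array([0.63400343, 0.11746547]), array([0.63323325, 0.07351793])]
```

View pics/z_w2.png

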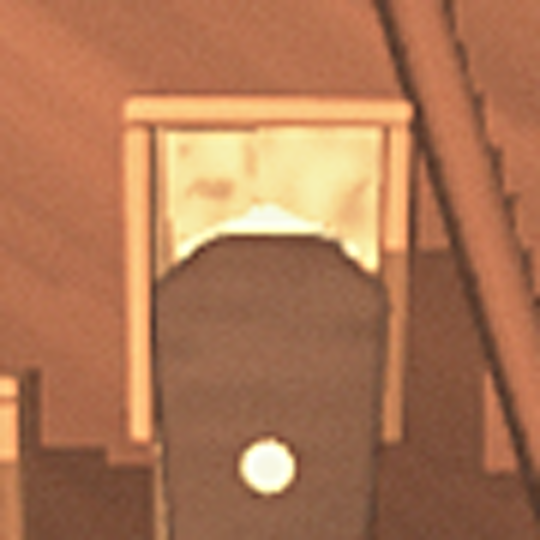

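```bash
python3 -m jog '[[0,0.005,0.2,0,0,0,0],[0,0,0.2,0,0,0,0],[0,0,0.2,0,0,0,0],[0,0,0.15,0,0,0,0],[0,0,0.1,0,0,0,0],[0,0,0.06,0,0,0,0],[0,0,0,0,0,0,0],[0,0,0,0,0,0,0]]'
python3 -m jog '[[0,0,0.02,0,0,0,0],[0,0,0.02,0,0,0,0],[0,0,0,0,0,0,0]]'
python3 - <<'E'
from h import *
c=capture('wrist'); show(c,'aa_w')
E
```

```text
time_s: 41.48
tcp_pos: [0.6348, 0.0595, 0.0407]
eef_rot: [0.0, 0.713, 0.701, 0.0]
ft_force: [0.1, 0.9, 0.3]
gripper_width: 0.0165
time_s: 41.73
tcp_pos: [0.6345, 0.0595, 0.0362]
eef_rot: [0.0, 0.713, 0.701, 0.0]
ft_force: [0.6, -0.7, -1.3]
gripper_width: 0.0165
```

View pics/aa_w.png

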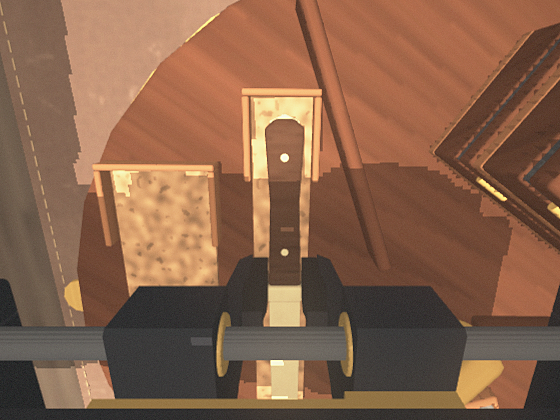

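Centred in the slot. Lower the last 3 mm in steps and release.

```bash
python3 -m jog '[[0,0,0.015,0,0,0,0],[0,0,0,0,0,0,0]]'
python3 -m jog '[[0,0,0.012,0,0,0,0],[0,0,0,0,0,0,0]]'
```

```text
time_s: 41.95
tcp_pos: [0.6344, 0.0595, 0.0344]
eef_rot: [-0.0, 0.713, 0.701, -0.0]
ft_force: [0.3, -0.1, -1.1]
gripper_width: 0.0162
time_s: 42.12
tcp_pos: [0.6346, 0.0596, 0.0341]
eef_rot: [0.0, 0.713, 0.701, 0.0]
ft_force: [-2.4, 0.1, 5.3]
gripper_width: 0.0165
```

```bash
python3 -m jog '[[0,0,0,0,0,0,0.22],[0,0,0,0,0,0,0.25],[0,0,0,0,0,0,0.3],[0,0,0,0,0,0,0.3],[0,0,-0.1,0,0,0,0.3],[0,0,-0.2,0,0,0,0.3],[0,0,-0.3,0,0,0,0.3],[0,0,-0.3,0,0,0,0.3]]'
python3 -m jog '[[0,0,-0.3,0,0,0,0.3],[0,-0.2,-0.3,0,0,0,0.5],[0.3,-0.2,-0.2,0,0,0,0.5],[0.3,0,0,0,0,0,0.5],[0.3,0,0,0,0,0,0.5],[0.3,0,0,0,0,0,0.5],[0,0,0,0,0,0,0.5],[0,0,0,0,0,0,0.5]]'
python3 - <<'E'
from meas import *
c=capture('wrist'); show(c,'ab_w'); ct=capture('top'); show(ct,'ab_t'); cs=capture('scene');
print(get_state()['tcp_pos'])
E
```

```text
time_s: 42.78
tcp_pos: [0.6341, 0.0595, 0.1245]
eef_rot: [-0.001, 0.713, 0.701, -0.0]
ft_force: [0.7, 0.1, -0.5]
gripper_width: 0.0261
time_s: 43.45
tcp_pos: [0.5962, 0.1813, 0.2038]
eef_rot: [0.0, 0.712, 0.702, 0.0]
ft_force: [-0.1, -0.4, 0.7]
gripper_width: 0.0443
[0.59660298 0.17919785 0.20356403]
```

View pics/ab_w.png

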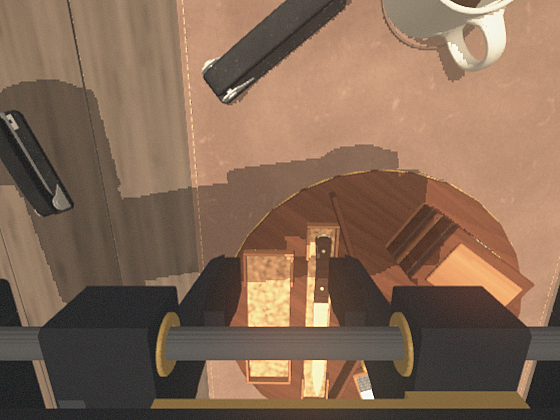

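View pics/ab_t.png

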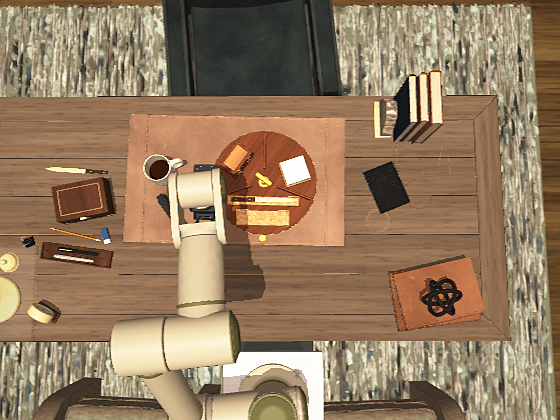

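```bash
python3 plan.py .56 .30 .24 -54
```

```text
now [0.5966 0.1792 0.2036] yaw -1.0 tilt 0.01 w 0.0444 t 43.6 j [ 0.1   0.53  1.14 -0.    1.47  0.12] F [ 0.5  0.2 -0.3]
shift(now axes) [ 1.201 -0.388 -0.365] rows>= 4.0
turn az total 0.2942 rows 8.0 | shift if turned first [ 0.414 -1.192 -0.365]
turn az total -0.7058 rows 18.0 | shift if turned first [-0.414  1.192 -0.365]
```

```bash
python3 -m jog '[[0.24,-0.08,-0.07,0,0,0,0.7],[0.24,-0.08,-0.07,0,0,0,0.7],[0.24,-0.08,-0.07,0,0,0,0.7],[0.24,-0.08,-0.07,0,0,0,0.7],[0.24,-0.07,-0.08,0,0,0,0.7],[0,0,0,0,0,0.037,0.7],[0,0,0,0,0,0.037,0.7],[0,0,0,0,0,0.037,0.7]]'
python3 -m jog '[[0,0,0,0,0,0.037,0.7],[0,0,0,0,0,0.037,0.7],[0,0,0,0,0,0.037,0.7],[0,0,0,0,0,0.037,0.7],[0,0,0,0,0,0.035,0.7],[0,0,0,0,0,0,0.7],[0,0,0,0,0,0,0.7]]'
python3 - <<'E'
from meas import *
c=capture('wrist'); show(c,'ac_w')
print(get_state()['tcp_pos'])
print(meas('desk_stapler',STAP,.002,[c],n=1))
d=regions_of(c,'desk_stapler')[0]; im=c['frame'].copy(); im[d['region']]=im[d['region']]//2+np.array([0,0,120],np.uint8); cv2.imwrite('pics/ac_w2.png',im)
E
```

```text
time_s: 44.27
tcp_pos: [0.5598, 0.3001, 0.2395]
eef_rot: [0.0, 0.826, 0.564, 0.0]
ft_force: [0.1, -0.4, -0.6]
gripper_width: 0.0616
time_s: 44.85
tcp_pos: [0.5599, 0.2999, 0.2394]
eef_rot: [0.0, 0.95, 0.311, -0.0]
ft_force: [-0.3, -0.5, 0.9]
gripper_width: 0.0618
[0.55986329 0.30011407 0.23940844]
[(array([0.58714734, 0.32009338, 2.20202082]), np.float64(0.11625955087379859), 1)]
```

View pics/ac_w.png

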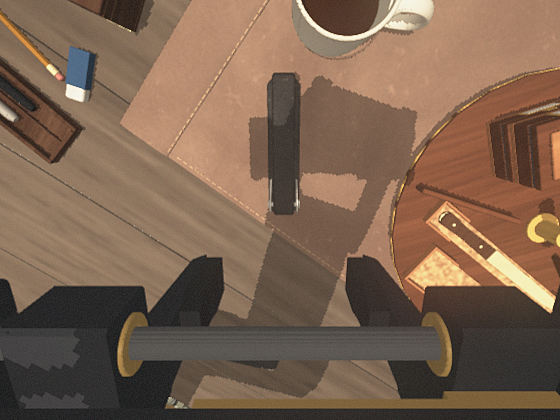

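View pics/ac_w2.png

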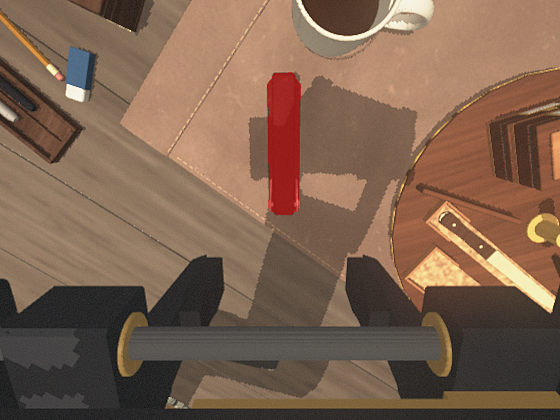

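```bash
python3 plan.py .587 .320 .026 -53.8
```

```text
now [0.5597 0.3004 0.2394] yaw -53.8 tilt 0.0 w 0.0616 t 45.0 j [ 0.31  0.53  1.04 -0.    1.57  1.25] F [ 0.5 -0.6  0.2]
shift(now axes) [0.336 0.003 2.134] rows>= 6.0
turn az total -0.0 rows 1.0 | shift if turned first [0.336 0.003 2.134]
turn az total 1.0 rows 26.0 | shift if turned first [-0.336 -0.003  2.134]
```

```bash
python3 -m jog '[[0.17,0,0.2,0,0,0,0.7],[0.166,0,0.3,0,0,0,0.7],[0,0,0.36,0,0,0,0.7],[0,0,0.36,0,0,0,0.7],[0,0,0.36,0,0,0,0.7],[0,0,0.3,0,0,0,0.7],[0,0,0.16,0,0,0,0.7],[0,0,0.08,0,0,0,0.7]]'
python3 -m jog '[[0,0,0,0,0,0,0.7],[0,0,0,0,0,0,0],[0,0,0,0,0,0,0],[0,0,0,0,0,0,0],[0,0,0,0,0,0,0],[0,0,0,0,0,0,0],[0,0,0,0,0,0,0]]' 35
python3 -m jog '[[0,0,-0.05,0,0,0,0],[0,0,-0.2,0,0,0,0],[0,0,-0.3,0,0,0,0],[0,0,-0.3,0,0,0,0],[0,0,-0.2,0,0,0,0],[0,0,0,0,0,0,0],[0,0,0,0,0,0,0]]'
python3 plan.py .577 .0285 .12 -1
python3 - <<'E'
from h import *
c=capture('wrist'); show(c,'ad_w')
E
```

```text
time_s: 45.67
tcp_pos: [0.5856, 0.3201, 0.0243]
eef_rot: [0.0, 0.951, 0.31, -0.002]
ft_force: [0.7, 1.4, 0.1]
gripper_width: 0.0616
time_s: 46.25
tcp_pos: [0.5869, 0.3207, 0.0278]
eef_rot: [0.0, 0.951, 0.31, 0.0]
ft_force: [1.0, -1.0, -0.5]
gripper_width: 0.0241
time_s: 46.83
tcp_pos: [0.5866, 0.3206, 0.1324]
eef_rot: [-0.0, 0.951, 0.31, 0.0]
ft_force: [0.3, -0.5, -3.6]
gripper_width: 0.022
now [0.5866 0.3206 0.1324] yaw -53.9 tilt 0.04 w 0.022 t 46.83 j [0.32 0.67 1.09 0.   1.38 1.26] F [ 0.3 -0.5 -3.6]
shift(now axes) [-1.799  2.304  0.123] rows>= 8.0
turn az total -0.2939 rows 8.0 | shift if turned first [-2.923 -0.046  0.123]
turn az total 0.7061 rows 18.0 | shift if turned first [2.923 0.046 0.123]
```

View pics/ad_w.png

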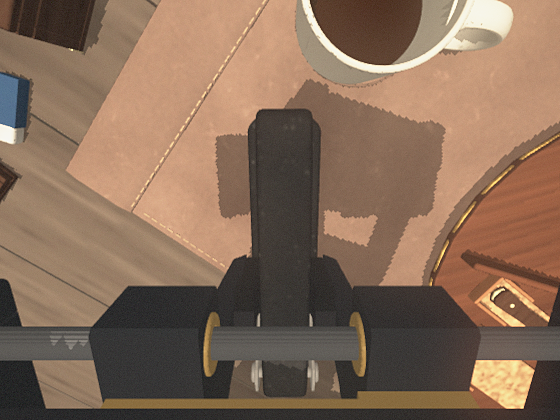

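```bash
python3 - <<'E'
from h import *
c=capture('wrist'); s=get_state(); q=s['eef_rot']; r=R.from_quat([q[1],q[2],q[3],q[0]]).as_matrix()
print(s['tcp_pos'],s['gripper_width'],s['ft_force'])
for p in((284,110),(284,393)):
  for dz in(.012,.018): print(p,np.round(r.T@(unproj(c,p,s['tcp_pos'][2]+dz)-s['tcp_pos'])*1000,1))
E
```

```text
[0.58584911 0.32028926 0.13014314] 0.022307195935758722 [-1.46973725  0.24749436 -3.74321214]
(284, 110) [ 77.7   0.3 -12.3]
(284, 110) [ 77.8   0.3 -18.3]
(284, 393) [-65.    0.2 -11.8]
(284, 393) [-58.6   0.2 -17.8]
```

```bash
python3 -m jog '[[0,0,0,0,0,-0.0367,0],[0,0,0,0,0,-0.0367,0],[0,0,0,0,0,-0.0367,0],[0,0,0,0,0,-0.0367,0],[0,0,0,0,0,-0.0367,0],[0,0,0,0,0,-0.0367,0],[0,0,0,0,0,-0.0367,0],[0,0,0,0,0,-0.037,0]]' 35
python3 -m jog '[[-0.2,0,0,0,0,0,0],[-0.3,0,0,0,0,0,0],[-0.35,0,0,0,0,0,0],[-0.35,0,0,0,0,0,0],[-0.35,0,0,0,0,0,0],[-0.35,0,0,0,0,0,0],[-0.35,0,0,0,0,0,0],[-0.3,0,0,0,0,0,0]]'
python3 -m jog '[[-0.2,0,0,0,0,0,0],[-0.12,0,0,0,0,0,0],[0,0,0,0,0,0,0],[0,0,0,0,0,0,0],[0,0,0,0,0,0,0]]'
python3 plan.py .577 .0285 .12 -1
python3 - <<'E'
from h import *
for i in range(2): capture('top')
print(get_state()['tcp_pos'])
c=capture('wrist'); show(c,'ae_w')
E
```

```text
time_s: 47.6
tcp_pos: [0.586, 0.3204, 0.1299]
eef_rot: [-0.001, 0.711, 0.703, -0.002]
ft_force: [-0.7, 0.3, -2.6]
gripper_width: 0.0221
time_s: 48.27
tcp_pos: [0.5812, 0.0636, 0.1304]
eef_rot: [-0.001, 0.713, 0.701, -0.001]
ft_force: [0.1, -0.2, -2.4]
gripper_width: 0.0223
time_s: 48.68
tcp_pos: [0.5815, 0.0349, 0.1317]
eef_rot: [-0.001, 0.713, 0.701, -0.0]
ft_force: [0.2, 0.2, -3.7]
gripper_width: 0.0221
now [0.5815 0.0349 0.1317] yaw -0.9 tilt 0.07 w 0.0221 t 48.68 j [-0.14  0.53  1.37  0.    1.24 -0.13] F [ 0.2  0.2 -3.7]
shift(now axes) [-0.065 -0.044  0.117] rows>= 1.0
turn az total 0.0003 rows 1.0 | shift if turned first [-0.065 -0.044  0.117]
turn az total -0.9997 rows 26.0 | shift if turned first [0.065 0.044 0.117]
[0.58161092 0.03498656 0.13204709]
```

View pics/ae_w.png

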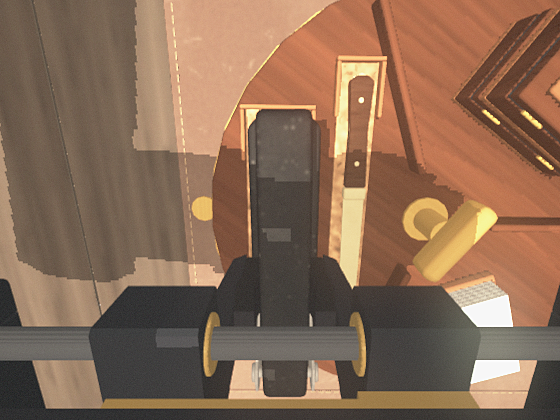

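```bash
python3 - <<'E'
from h import *
c=capture('wrist'); show(c,'af_w',crop=(225,90,345,210),scale=5); s=get_state(); print(s['tcp_pos'])
print((unproj(c,(241,106),.040)+unproj(c,(316,106),.040))[:2]/2, unproj(c,(316,106),.04)-unproj(c,(241,106),.040))
t=s['tcp_pos'][2]
print('stapler top',unproj(c,(256.5,120),t+.018)[:2],unproj(c,(311,120),t+.018)[:2])
print('opener', [unproj(c,p,.04)[:2] for p in((361,100),(356,163),(361,76))])
E
```

```text
[0.58164019 0.03469813 0.13218994]
[0.57836625 0.11446206] [ 0.05213192 -0.00085667  0.        ]
stapler top [0.57186565 0.10907913] [0.59243154 0.10874172]
opener [array([0.63548362, 0.11746777]), array([0.63426081, 0.07384471]), array([0.63462518, 0.13284638])]
```

View pics/af_w.png

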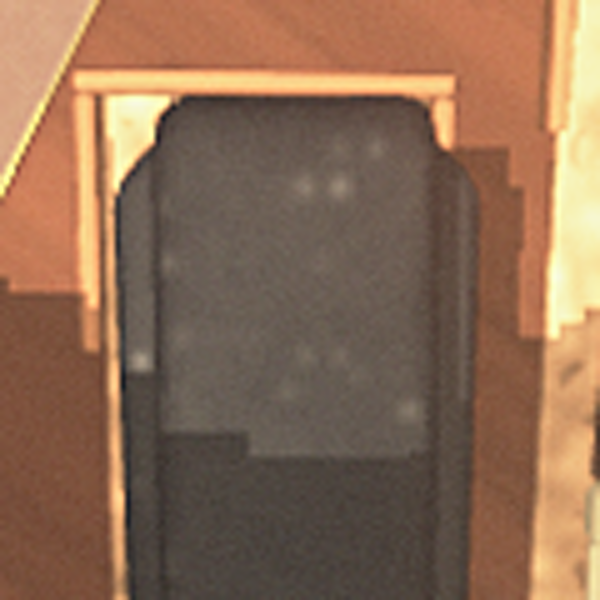

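```bash
python3 -m jog '[[-0.063,-0.042,0.05,0,0,0,0],[0,0,0.15,0,0,0,0],[0,0,0.2,0,0,0,0],[0,0,0.15,0,0,0,0],[0,0,0.05,0,0,0,0],[0,0,0,0,0,0,0],[0,0,0,0,0,0,0]]'
python3 plan.py .5775 .0285 .058 -1
python3 - <<'E'
from h import *
c=capture('wrist'); show(c,'ag_w')
E
```

```text
time_s: 49.47
tcp_pos: [0.5776, 0.0274, 0.0727]
eef_rot: [0.0, 0.713, 0.701, 0.0]
ft_force: [-0.2, 0.4, -2.6]
gripper_width: 0.0223
now [0.5776 0.0274 0.0727] yaw -1.0 tilt 0.03 w 0.0223 t 49.47 j [-0.16  0.6   1.45 -0.    1.1  -0.14] F [-0.2  0.4 -2.6]
shift(now axes) [ 0.011 -0.001  0.147] rows>= 1.0
turn az total 0.0 rows 1.0 | shift if turned first [ 0.011 -0.001  0.147]
turn az total -1.0 rows 26.0 | shift if turned first [-0.011  0.001  0.147]
```

View pics/ag_w.png

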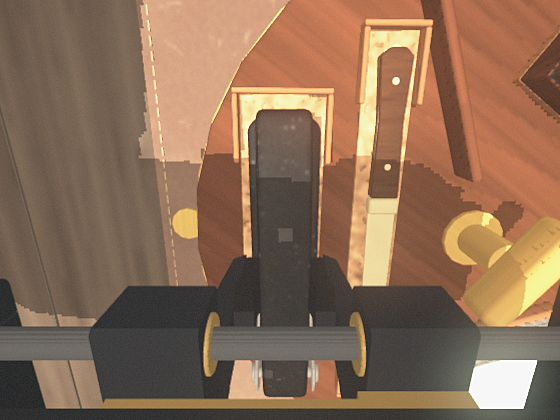

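```bash
python3 -m jog '[[0.01,0,0.04,0,0,0,0],[0,0,0.04,0,0,0,0],[0,0,0.02,0,0,0,0],[0,0,0,0,0,0,0],[0,0,0,0,0,0,0]]'
python3 -m jog '[[0,0,0.02,0,0,0,0],[0,0,0,0,0,0,0]]'
python3 -m jog '[[0,0,0.015,0,0,0,0],[0,0,0,0,0,0,0]]'
```

```text
time_s: 49.93
tcp_pos: [0.5774, 0.0285, 0.0623]
eef_rot: [-0.0, 0.713, 0.701, -0.0]
ft_force: [-0.1, -0.4, -2.1]
gripper_width: 0.0224
time_s: 50.1
tcp_pos: [0.5774, 0.0285, 0.0601]
eef_rot: [-0.0, 0.713, 0.701, -0.0]
ft_force: [0.1, 0.0, -2.9]
gripper_width: 0.0224
time_s: 50.27
tcp_pos: [0.5773, 0.0285, 0.0586]
eef_rot: [-0.0, 0.713, 0.701, -0.0]
ft_force: [0.2, -0.0, -3.2]
gripper_width: 0.0226
```

```bash
python3 -m jog '[[0,0,0.012,0,0,0,0],[0,0,0,0,0,0,0]]'
python3 -m jog '[[0,0,0.012,0,0,0,0],[0,0,0,0,0,0,0]]'
python3 -m jog '[[0,0,0.012,0,0,0,0],[0,0,0,0,0,0,0]]'
```

```text
time_s: 50.43
tcp_pos: [0.5774, 0.0285, 0.0574]
eef_rot: [-0.0, 0.713, 0.701, -0.0]
ft_force: [-0.4, 0.6, -3.0]
gripper_width: 0.0228
time_s: 50.6
tcp_pos: [0.5775, 0.0284, 0.0567]
eef_rot: [0.0, 0.713, 0.701, 0.0]
ft_force: [-1.2, -0.6, 1.7]
gripper_width: 0.0221
time_s: 50.77
tcp_pos: [0.5776, 0.0284, 0.0567]
eef_rot: [0.001, 0.713, 0.701, 0.0]
ft_force: [-4.8, -0.6, 11.6]
gripper_width: 0.0225
```

```bash
python3 -m jog '[[0,0,-0.012,0,0,0,0],[0,0,0,0,0,0,0],[0,0,0,0,0,0,0.35],[0,0,0,0,0,0,0.4],[0,0,0,0,0,0,0.4],[0,0,0,0,0,0,0.4]]'
python3 -m jog '[[0,0,-0.1,0,0,0,0.4],[0,0,-0.2,0,0,0,0.4],[0,0,-0.3,0,0,0,0.4],[0,0,-0.3,0,0,0,0.4],[0,0,-0.3,0,0,0,0.4],[0,0,-0.3,0,0,0,0.4],[0,0,-0.3,0,0,0,0.4],[0,0,0,0,0,0,0.4]]'
python3 -m jog '[[-0.35,-0.1,0,0,0,0,0.4],[-0.35,-0.1,0,0,0,0,0.4],[-0.35,-0.1,0,0,0,0,0.4],[-0.35,-0.1,0,0,0,0,0.4],[-0.35,-0.1,0,0,0,0,0.4],[0,0,0,0,0,0,0.4],[0,0,0,0,0,0,0.4]]'
python3 - <<'E'
from h import *
c=capture('wrist'); show(c,'ah_w'); c=capture('top'); show(c,'ah_t'); show(c,'ah_t2',crop=(205,125,325,245),scale=5); c=capture('scene'); show(c,'ah_s',crop=(140,100,360,290),scale=3)
E
```

```text
time_s: 51.27
tcp_pos: [0.5775, 0.0284, 0.0563]
eef_rot: [0.0, 0.713, 0.701, 0.0]
ft_force: [-0.4, 0.0, -0.2]
gripper_width: 0.035
time_s: 51.93
tcp_pos: [0.579, 0.0283, 0.2433]
eef_rot: [0.004, 0.713, 0.701, 0.003]
ft_force: [0.6, -1.0, 0.2]
gripper_width: 0.0351
time_s: 52.52
tcp_pos: [0.5238, -0.1469, 0.2364]
eef_rot: [-0.0, 0.714, 0.7, 0.0]
ft_force: [-0.1, 0.3, 0.5]
gripper_width: 0.0356
```

View pics/ah_w.png

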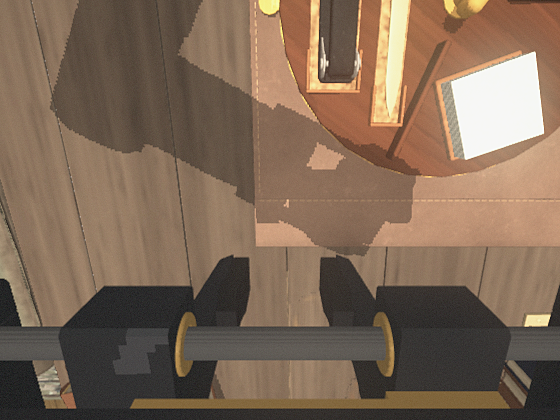

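View pics/ah_t.png

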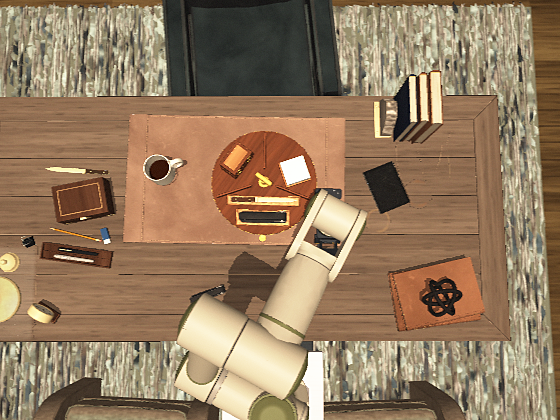

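View pics/ah_t2.png

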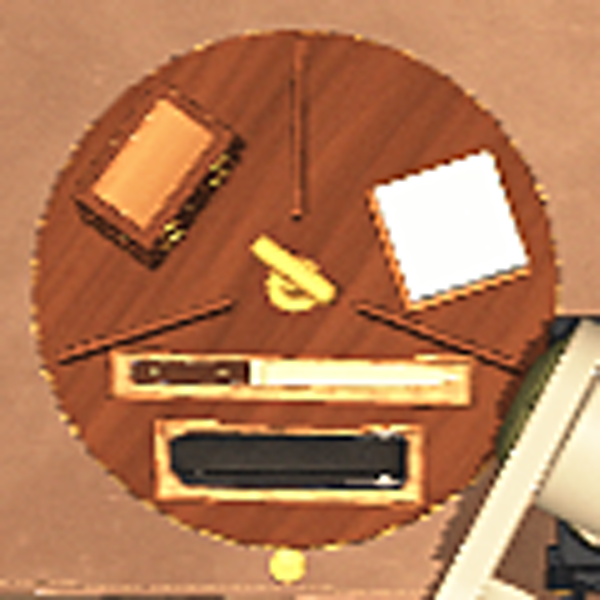

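View pics/ah_s.png

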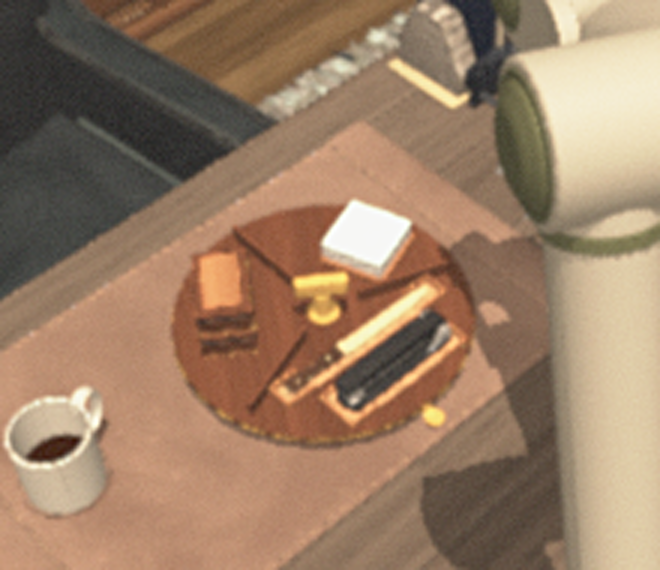

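```bash
python3 - <<'E'
from meas import *
c=capture('top'); cs=capture('scene')
two=[BOX[0],cub(.06,.092,.036,.072),cub(.042,.074,.072,.076)]
print(meas('card_box_1',two,.028,[c,cs],n=1)); print([ (round(d['conf'],2),d['pixel']) for n in('mug','notebook') for d in boxes_of(c,n)[:1]])
print(sign_off())
E
```

```text
[(array([0.76011302, 0.11372721, 0.94094897]), np.float64(0.6177961743450996), 2)]
[(0.6, [161.6, 167.2]), (0.62, [386.0, 187.1])]
the job is handed in; nothing more can be done
None
```

The job is done and handed in at about 53 s of the 210 s allowed; no verdict was reported. Only two card boxes were on the desk today.

- **Boxes:** I turned the organiser until the padded bay stood at the pointer. Then I stacked both boxes there, nested, with their brass holders facing outward.
- **Turn:** I turned the platter slowly, by about -125°, and the tray came to rest within about 1° of the pointer.
- **Tray:** The letter opener lies in the narrow compartment. I found it shifted from its first position and located it again before picking it up. The larger stapler stands upright in the wide compartment.

**Last checks**
- The pictures show the column still square after the turn, and both tools inside their walls.
- The mug and notebook are where they were, to within about 3 pixels.
- A clean model fit of the two-box column before the turn had an error of 0.03. The final fit from the distant cameras was poor, at 0.62 over two views. It put the column centre about 5 mm from where I expected it, so I judged the column by the pictures instead.
- While turning the platter the wrist felt up to about 21 N, because the grip was 2 mm off the axis. That is well under the limit.

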